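# Load the cup warmer, shut its drawer and set the gated lever

### The job

Put every espresso cup on the sideboard to warm: pull out the warmer's half-open drawer, stand all the cups upright on its floor, push the drawer fully shut, and only then guide the lever on top through its zigzag gate, from the off end where it stands, along the whole slot into the far end of the last lane. Let go of it there, and leave the sugar bowl, milk jug, honey dipper and spice rack as they are.

Things in the scene. Friction and masses are not known exactly. Their poses are not given: they have to be found in the camera images.
- warmer: Espresso cup warmer: a brushed steel box 186 (x) x 260 (y) x 100 mm high, fixed on the sideboard at a varying place and yaw; origin at the centre of its underside, x away from the robot, y left, z up. Its drawer opens towards the robot; fully open, drawer_in is 153 mm before this origin and the edge of the warmer's steel top 81 mm before it.
- drawer_in (a point): Centre of the drawer's inner floor (its top side, 19 mm above the sideboard). Moves with the drawer; x points into the warmer (away from the robot), y left, z up. Inner floor 140 (x) x 222 (y) mm; side and back walls 6 mm thick, 39 mm above the floor. Four cups fit two by two, at about x +-34 mm, y +-55 mm, with room for a gripper closing along y.
- drawer_front (a point): Middle of the outer face of the drawer's flat steel front panel, 12 mm thick, 256 mm wide, from 7 to 91 mm above the sideboard; axes as drawer_in, 88 mm behind it along -x. Push here along +x to shut the drawer; to pull it, hook behind the panel's top. No handle sticks out, there is only a flat dark trim strip.
- drawer (a joint): Drawer slide in m: 0 fully shut, about 0.148 fully open. Starts partly open, at 0.06 to 0.09, so that fingers can reach in behind the top of its front panel to pull it. Friction about 1.5 N plus 6 N per m/s; it stays where it is left.
- lever_along (a joint): Lever angle (rad) along the gate, i.e. along the warmer's y; grows as the knob goes to +y (robot's left). Off end of the first lane -0.34, first crossing -0.12, second crossing +0.12, far end of the last lane +0.34 (hard stop at 0.36). Starts between -0.35 and -0.27. Stays where it is left (about 1 N at the knob moves it). Play of the stem in the slot +-0.025 rad.
- lever_across (a joint): Lever angle (rad) across the gate, i.e. along the warmer's x; grows as the knob goes away from the robot. The first and last lanes (near side) are at -0.14, the middle lane (far side) at +0.14. Play +-0.025 rad.
- knob (a point): Centre of the black ball knob, 32 mm diameter, on the lever's 8 mm stem; z along the stem, upwards. The lever stands in a gate on the warmer's top: a pale metal plate on a black block 72 (x) x 120 (y) x 40 mm high, plate top 140 mm above the sideboard (knob about 205 mm), with a zigzag slot 13 mm wide that really blocks the stem: near lane, crossing, far lane, crossing, near lane.
- gate_pivot (a point): The point about which the lever swings both ways, fixed in the warmer, 40 mm above the sideboard, straight under the gate's centre, 100 mm under the plate's top. x is the warmer's x (away from the robot), y left, z up. With a = lever_along and b = lever_across the knob's centre lies at (165 sin b, 165 cos b sin a, 165 cos b cos a) mm in this frame.
- sugar_bowl_mid (a point): Bystander: stainless steel sugar bowl with clip-on lid, 104 mm across, 98 mm high; this point is 45 mm up on its axis, z up.
- milk_jug_mid (a point): Bystander: glass milk jug, 84 mm across, 125 mm high, with handle; this point is 60 mm up on its axis, z up.
- honey_dipper_mid (a point): Bystander: wooden honey dipper lying down, 180 mm long, 30 mm thick; this point is about its middle, 14 mm up, z up.
- cup0_mid (a point): Red ceramic espresso cup without handle, 58 mm high, 54 mm across the rim tapering to 43 mm at the foot, wall 4 mm, 0.13 kg. Point on its axis half-way up (29 mm above its underside, 49 mm across there); z up through the mouth. Two to four cups are present, all alike; absent ones have no reading.
- cup1_mid (a point): Red ceramic espresso cup without handle, 58 mm high, 54 mm across the rim tapering to 43 mm at the foot, wall 4 mm, 0.13 kg. Point on its axis half-way up (29 mm above its underside, 49 mm across there); z up through the mouth. Two to four cups are present, all alike; absent ones have no reading.
- cup2_mid (a point): Red ceramic espresso cup without handle, 58 mm high, 54 mm across the rim tapering to 43 mm at the foot, wall 4 mm, 0.13 kg. Point on its axis half-way up (29 mm above its underside, 49 mm across there); z up through the mouth. Two to four cups are present, all alike; absent ones have no reading.
- cup3_mid (a point): Red ceramic espresso cup without handle, 58 mm high, 54 mm across the rim tapering to 43 mm at the foot, wall 4 mm, 0.13 kg. Point on its axis half-way up (29 mm above its underside, 49 mm across there); z up through the mouth. Two to four cups are present, all alike; absent ones have no reading.
Things that resemble listed ones, but are neither listed nor needed, are in the scene too. Leave any grey look-alike of the part that bears cup2_mid alone.

How it is judged (in metres and radians):
On the way, in this order (a step that is already met when the one before it is completed fails the run):
1. every cup stands upright on the drawer's floor (x of cup0_mid in the frame of drawer_in between -0.07 and 0.07 m and y of cup0_mid in the frame of drawer_in between -0.111 and 0.111 m and z of cup0_mid in the frame of drawer_in between 0.015 and 0.038 m and angle between each of cup0_mid, cup1_mid, cup2_mid, cup3_mid's own z axis and vertical below 0.2 rad and x of cup1_mid in the frame of drawer_in between -0.07 and 0.07 m and y of cup1_mid in the frame of drawer_in between -0.111 and 0.111 m and z of cup1_mid in the frame of drawer_in between 0.015 and 0.038 m and x of cup2_mid in the frame of drawer_in between -0.07 and 0.07 m and y of cup2_mid in the frame of drawer_in between -0.111 and 0.111 m and z of cup2_mid in the frame of drawer_in between 0.015 and 0.038 m and x of cup3_mid in the frame of drawer_in between -0.07 and 0.07 m and y of cup3_mid in the frame of drawer_in between -0.111 and 0.111 m and z of cup3_mid in the frame of drawer_in between 0.015 and 0.038 m), for 0.2 s.
2. the drawer is fully shut with the cups standing in it (all of step 1 and value of joint drawer below 0.008 m), for 0.2 s.
3. the lever has crossed into the middle (far) lane, the drawer shut (value of joint drawer below 0.008 m and value of joint lever_across above 0.08 rad), for 0.05 s.
4. the lever is at the far end of the last lane, the drawer shut (value of joint lever_along above 0.3 rad and value of joint lever_across below -0.08 rad and value of joint drawer below 0.008 m), for 0.2 s.
At the end, for the whole second after the job is handed in: Every cup present stands upright (within 0.2 rad) on the drawer's floor, the drawer is shut to within 8 mm, and the lever rests in the last near lane at its far end (lever_along above 0.30 rad, lever_across below -0.08 rad), let go (all of step 1 and all of step 4 and velocity of joint each of lever_along, lever_across below 0.05 rad/s); the robot touches nothing.
It fails at once if the lever is taken out of the first lane while the drawer is still open by more than 30 mm (value of joint drawer above 0.03 m and value of joint lever_across above 0.05 rad).
It fails at once if the sugar bowl is moved more than 30 mm or tipped (distance of sugar_bowl_mid from where it was at the start of the episode above 0.03 m or angle between sugar_bowl_mid's own z axis and vertical above 0.4 rad).
It fails at once if the milk jug is moved more than 30 mm or tipped (distance of milk_jug_mid from where it was at the start of the episode above 0.03 m or angle between milk_jug_mid's own z axis and vertical above 0.4 rad).
It fails at once if the honey dipper is moved more than 30 mm (distance of honey_dipper_mid from where it was at the start of the episode above 0.03 m).
Of cup0, cup1, cup2, cup3 only 2 to 4 are there at a start; the rules pass over those that are not, and their reading is None.
At some moment in a run one of cup0, cup1, cup2, cup3 may be knocked a few centimetres aside while the robot is not near it.
It also fails if it takes over 210 s, if anything falls off the work surface, if the arm or the gripper's body presses on something with over 40 N, if the wrist force passes 120 N, or if a joint passes its speed limit or range.

### The arm

A 6-joint arm with a two-finger parallel gripper is mounted at the origin on the work surface. World frame = base frame: x ahead of the robot, y to its left, z up, the work surface at z = 0. Lengths are in mm, angles in degrees, forces in N, time in s.
With the tool pointing down it reaches from about 350 to 850 mm from the base axis. Payload 8.1 kg.
Tool frame: the origin (TCP) lies midway between the tips of the shut fingers; the grasp point (between the pads) lies hold_point_z behind it (hold_point_z is the distance from the TCP to the grasp point, in mm); z points along the fingers, x is the direction in which the jaws open and shut, and the axes are right-handed (so a half turn about z gives the same grasp; the last joint's range is limited). The gripper opens to 85 mm and grips with 20 to 120 N. Pads are 22 mm wide; open, the fingers measure 114 mm over their backs; the gripper's body (76 mm by 85 mm) begins 54 mm behind the grasp point. The pads swing forward as they close: fully open they stand 13 mm farther back than shut.
Start: joints at [69.42, 7.471, 85.268, -0, 87.261, -4.893], TCP at [162.213, 577.661, 231.292] pointing down, gripper open.
Joint ranges: [-169.43, 169.43], [-51.17, 129.36], [1.28, 143.12], [-76.62, 256.62], [0, 156.53], [-152.29, 152.29]. Speed limits (degrees/s): [136.94, 136.94, 159.86, 180, 180, 180].

### API

Orientations are given as [roll, pitch, yaw] about the fixed x, y, z axes, in that order (R = Rz(yaw) Ry(pitch) Rx(roll)).
In Python, from bench import * gives the robot as it stands.
- The arm moves only by the shell command python3 -m pendant 'ROWS' [OPENING] [FORCE]. ROWS is JSON, a list that holds one entry, the list of rows, each a list of 4 numbers: the shift along the tool's x, y, z normalised to -1 to 1, where 1 is 0.02 m, then the turn about the tool's z normalised to -1 to 1, where 1 is 0.08 rad. A call has exactly 10 rows; each row shifts and turns the pose as measured when the row begins, along the tool's axes as they then stand; what a row does not reach is not made up. A row lasts 1/12 s, in which the tool goes at most 41.7 mm and 7.16 degrees, less where a joint would pass 70% of its speed; a pose out of reach is approached as far as the arm can. A call with a number of a shift or a turn outside -1 to 1 is refused whole. A call with a gripper value outside its range is refused whole. OPENING is the gripper's target within -1 to 1 (fully open at 1, half-way at 0, shut at -1), set as the call begins (- or left out, the last holds). The fingers move at their own pace and stop on an object; FORCE is the grip in N (left out, the last holds). Time passes only in rows, so rows that do not move let the fingers close, or fill a call up. It gives the time, the measured TCP pose, the force and the opening at its end, in the units of the state.
- sense(): the state, without advancing time (a new reading comes with each control period).
- snapshot(name): name is "scene" or "side" or "wrist"; returns the picture (480x640x3 uint8, red, green, blue); there is no depth.
- calibration(name): a dict with "mtx" (3x3 intrinsics, pixels), "world_to_cam" (4x4, takes a point from world to camera coordinates); the wrist camera has in their place "hand_eye" (4x4, takes a point from camera to tool coordinates, whose origin is the TCP and whose axes are the tool frame's). Camera axes: x right, y down, z forward; pixel columns grow to the right and rows downward; lengths in mm; the calibration is good to about 2 mm. A picture is of the moment at which its call begins: read the wrist's pose just before it. calibration takes no time and is no camera call.
- hand_in(): hands the job in, once; it reports no verdict.
The state is a dict: "time": time; "joint_pos": joint angles; "qd": joint speeds; "joint_efforts": joint torques, N m; "tool_pos": TCP position; "tcp_rot": TCP orientation; "ft_force": force on the tool from outside, world axes, zero at the start; "wrist_torque": the same for the moment, N m; "finger_gap": finger opening in mm.
Only numpy, scipy, OpenCV 4.12 (cv2) and the standard library are available. Lean on these libraries where they do the work, as an engineer would, in place of code of your own. Each camera call takes 0.05 s, during which the arm holds its last target.

## Working session

There is one attempt and no reset: what is moved stays moved. The work goes in short steps, Python scripts to look and compute and a shell command to move; the robot and the scene stay as the last step left them, time stands still between calls to the robot, and variables do not carry over. Pictures are saved under pics/ and viewed, and the job is handed in when it is done.

```bash
ls; mkdir -p pics
python3 - <<'E'
from bench import *
import cv2
s=sense();print({k:s[k] for k in s})
for n in ['scene','side','wrist']:
    cv2.imwrite(f'pics/{n}0.png',snapshot(n)[:,:,::-1]); c=calibration(n); print(n,{k:(v.tolist() if hasattr(v,'tolist') else v) for k,v in c.items()})
E
```

```text
pics
{'time': 0.0, 'joint_pos': array([ 6.94207716e+01,  7.51547495e+00,  8.53301916e+01, -2.86333809e-03,
        8.72623196e+01, -4.89326565e+00]), 'qd': array([-0.00079935, -0.04003249, -0.00692578,  0.01524585, -0.02624022,
        0.07920718]), 'joint_efforts': array([ 8.99610186e-04, -5.69396067e+01, -5.00560462e+01,  2.02568253e-04,
        1.44603572e-02,  3.77142158e-05]), 'tool_pos': array([162.01827336, 577.12627157, 230.23187684]), 'tcp_rot': array([-1.79993638e+02,  1.07836517e-01,  7.43141827e+01]), 'ft_force': array([-0.31529314,  0.27310876, -0.29488759]), 'wrist_torque': array([0.0379897 , 0.02954472, 0.03281995]), 'finger_gap': 85.29567640802995}
scene {'mtx': [[439.0061406846387, 0.0, 322.4659794854829], [0.0, 439.0061406846387, 243.91998172767168], [0.0, 0.0, 1.0]], 'world_to_cam': [[-0.8227786605668641, 0.5683345415381494, 0.005578943485854418, 458.62444779075145], [0.3688847317822493, 0.5414509611419244, -0.7554832303475861, -81.94197181240588], [-0.43238793967192807, -0.619537493274707, -0.6551442314888816, 1389.9541857010627], [0.0, 0.0, 0.0, 1.0]]}
side {'mtx': [[598.2430679809157, 0.0, 326.5083538224021], [0.0, 598.2430679809157, 252.55498668854085], [0.0, 0.0, 1.0]], 'world_to_cam': [[0.9934543406641783, -0.11202907010697206, -0.02231502781691896, -548.0674882248267], [-0.07595287562634939, -0.5019206553645692, -0.8615722931956958, 157.2296854791479], [0.08532076945029873, 0.8576276250036312, -0.5071441837693107, 1658.5131287197987], [0.0, 0.0, 0.0, 1.0]]}
wrist {'mtx': [[343.11601783417115, 0.0, 318.6819245167864], [0.0, 343.11601783417115, 235.58427811802173], [0.0, 0.0, 1.0]], 'hand_eye': [[0.9999998365070819, 0.0004738458144281482, -0.00032008741390608273, -0.7009005642336641], [-0.00036029425101837144, 0.9567887820900522, 0.29078359075898075, -74.12729838244373], [0.000444042634299129, -0.290783427892268, 0.9567887963857857, -142.02003082034005], [0.0, 0.0, 0.0, 1.0]]}
```

View pics/scene0.png

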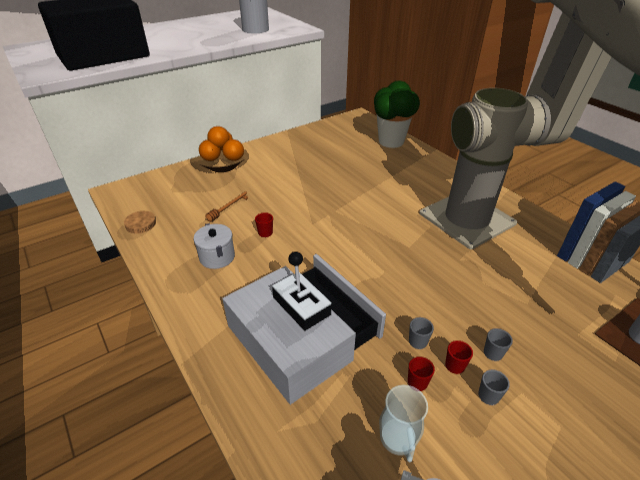

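View pics/side0.png

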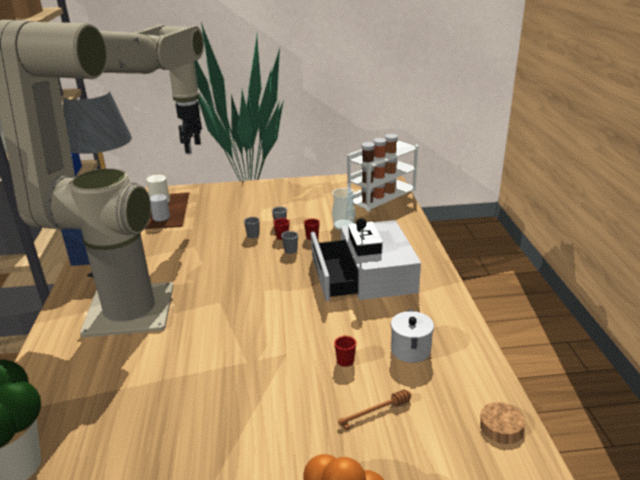

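View pics/wrist0.png

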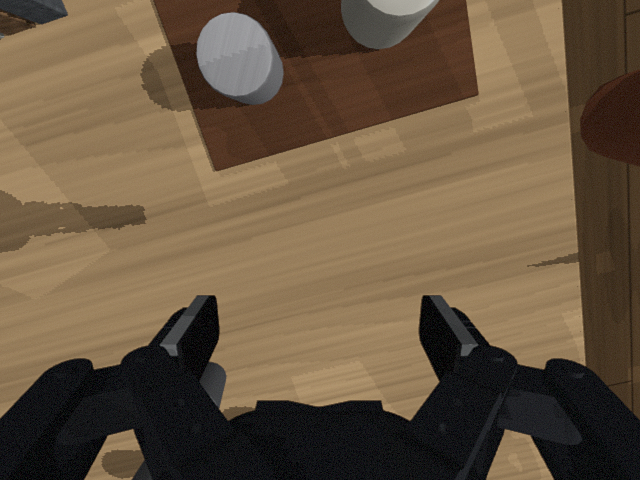

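Scene: three red cups, at about (264,224), (420,372) and (458,356), with grey look-alikes beside the last two. The warmer is at about (300,330). The side view agrees. Next I'll zoom in for exact pixels.

```bash
cat > h.py <<'E'
import numpy as np, cv2
from bench import *
from scipy.spatial.transform import Rotation as R
from scipy.optimize import least_squares
def proj(name,P):
    c=calibration(name);K=c['mtx'];T=np.array(c['world_to_cam']);P=np.atleast_2d(P)
    q=P@T[:3,:3].T+T[:3,3];q=q@np.array(K).T;return q[:,:2]/q[:,2:]
def onplane(name,uv,z):
    c=calibration(name);K=np.array(c['mtx']);T=np.array(c['world_to_cam']);uv=np.atleast_2d(uv)
    d=np.c_[uv,np.ones(len(uv))]@np.linalg.inv(K).T@T[:3,:3];o=-T[:3,:3].T@T[:3,3]
    return o+d*((z-o[2])/d[:,2])[:,None]
def crop(img,x0,y0,x1,y1,k,fn):
    c=cv2.resize(img[y0:y1,x0:x1,::-1],None,fx=k,fy=k,interpolation=cv2.INTER_CUBIC)
    for x in range((x0//20+1)*20,x1,20): cv2.line(c,((x-x0)*k,0),((x-x0)*k,4),(0,255,0),1);cv2.putText(c,str(x),((x-x0)*k-10,14),0,.35,(0,255,0))
    for y in range((y0//20+1)*20,y1,20): cv2.line(c,(0,(y-y0)*k),(4,(y-y0)*k),(0,255,0),1);cv2.putText(c,str(y),(5,(y-y0)*k+4),0,.35,(0,255,0))
    cv2.imwrite(fn,c)
def reds(img):
    h=cv2.cvtColor(img,cv2.COLOR_RGB2HSV);m=((h[...,0]<8)|(h[...,0]>172))&(h[...,1]>170)&(h[...,2]>40)
    n,l,st,ce=cv2.connectedComponentsWithStats(m.astype(np.uint8));return [(st[i].tolist(),ce[i].round(1).tolist()) for i in range(1,n) if st[i,4]>60]
def fitcup(name,st,fixed=29):
    # bbox centre -> match the projected bbox of a standing cup
    x,y,w,hh=st[:4]; tgt=np.array([x,y,x+w,y+hh],float)
    a=np.linspace(0,2*np.pi,60)
    def f(p):
        P=np.r_[np.c_[p[0]+27*np.cos(a),p[1]+27*np.sin(a),0*a+fixed+29],np.c_[p[0]+21.5*np.cos(a),p[1]+21.5*np.sin(a),0*a+fixed-29]]
        q=proj(name,P);return np.r_[q.min(0),q.max(0)]-tgt
    p0=onplane(name,[[x+w/2,y+hh/2]],fixed)[0,:2]
    r=least_squares(f,p0);return r.x.round(1),r.fun.round(1)
E
python3 - <<'E'
from h import *
a=cv2.imread('pics/scene0.png')[:,:,::-1];b=cv2.imread('pics/side0.png')[:,:,::-1]
crop(a,210,240,410,400,4,'pics/sc_w.png');crop(b,280,200,440,320,5,'pics/sd_w.png');crop(a,370,300,530,420,5,'pics/sc_c.png')
for n,i in (('scene',a),('side',b)):
    for st,ce in reds(i): print(n,st,fitcup(n,st))
E
```

```text
scene [255, 213, 18, 24, 365] (array([ 563.8, -293.5]), array([-0.2, -0.7,  0.2,  0.6]))
scene [445, 341, 28, 33, 692] (array([442.9, 353.3]), array([-0.1, -0.7,  0.1,  0.6]))
scene [408, 357, 27, 34, 688] (array([539.8, 336.8]), array([-0.2, -0.8,  0.2,  0.7]))
side [274, 218, 15, 21, 196] (array([443.7, 353.2]), array([-0.7, -0.7,  0.7,  0.6]))
side [304, 219, 15, 20, 187] (array([541.2, 334.7]), array([-0.7, -1.3,  0.7,  1.1]))
side [335, 336, 21, 30, 499] (array([ 565. , -296.4]), array([-0.8, -1. ,  0.8,  0.9]))
```

View pics/sc_w.png

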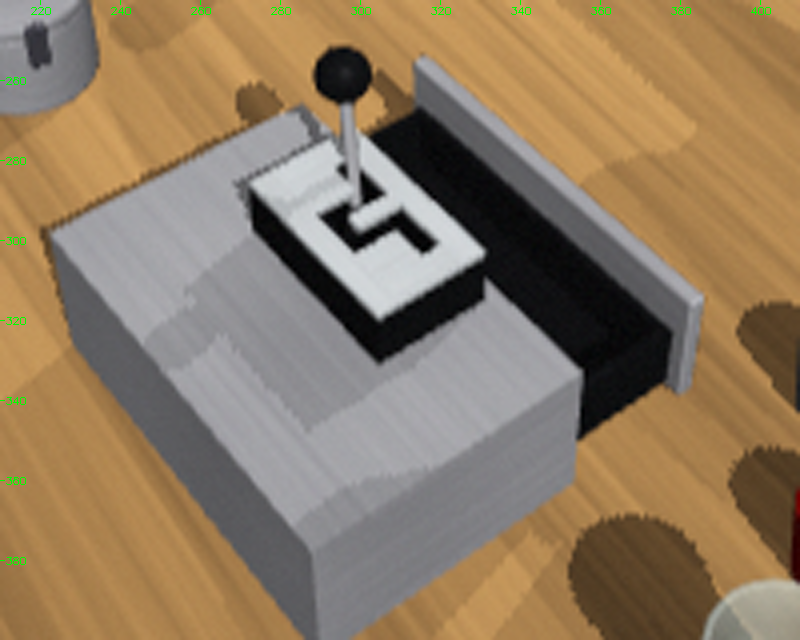

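View pics/sd_w.png

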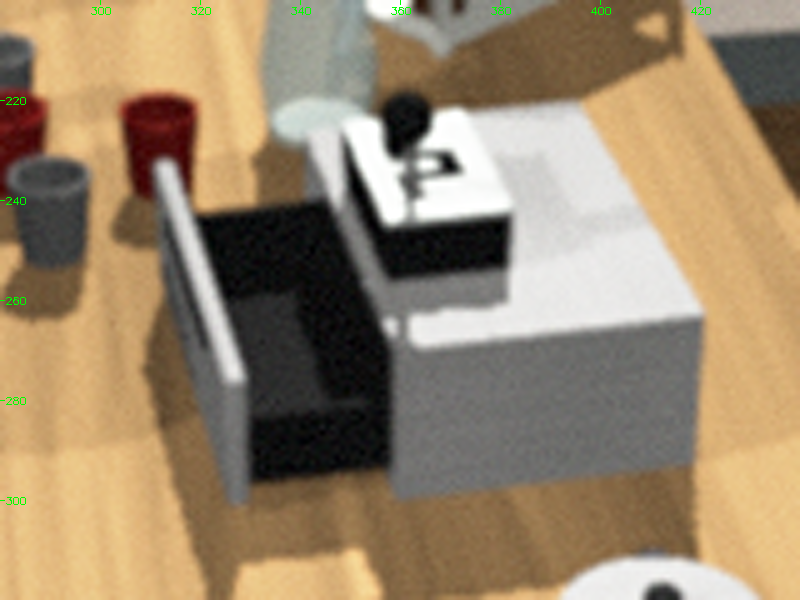

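View pics/sc_c.png

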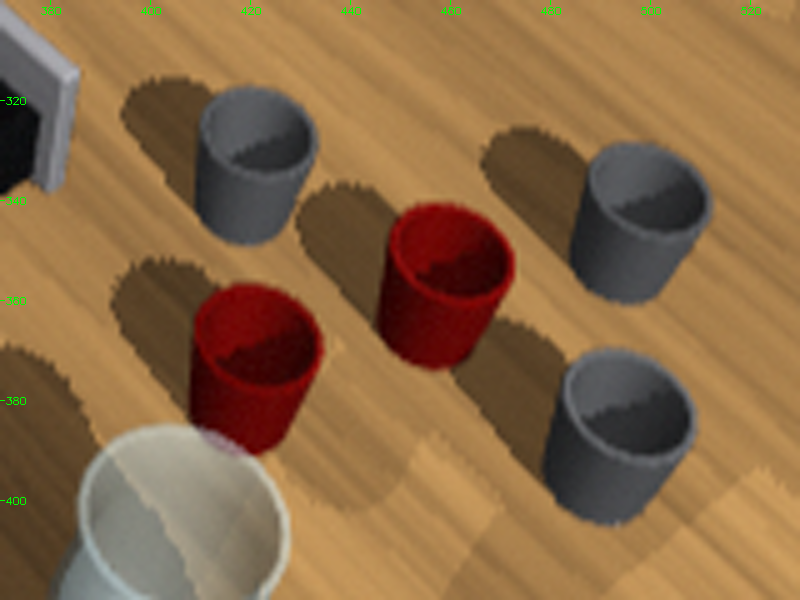

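```bash
cat > fitw.py <<'E'
from h import *
# local x,y,z ; type 0 warmer,1 plate(gate offset gx,gy),2 drawer panel (x rel. outer face)
S=[('scene',0,93,-130,100,223.3,298),('scene',0,93,130,100,288.2,376.7),('scene',0,-81,130,100,355.5,333),
('side',0,93,-130,100,420.4,263),('side',0,-81,-130,100,358.5,269),('side',0,93,130,100,396.3,220.5),
('scene',1,36,-60,140,272.5,286),('scene',1,36,60,140,305,320.3),('scene',1,-36,60,140,331.7,303.5),('scene',1,-36,-60,140,301,273),
('side',1,-36,60,140,348.8,223.6),('side',1,36,60,140,372.6,222),('side',1,36,-60,140,382.2,242.4),('side',1,-36,-60,140,357.3,244.8),
('scene',2,0,128,91,385.5,314.5),('scene',2,0,-128,91,316,254.5),('side',2,0,128,91,311,232),('side',2,0,-128,91,324.4,276.2),('side',2,12,-128,91,328.6,275.8)]
def f(p,v=0):
    x,y,th,d,gx,gy=p;r=[]
    for n,t,lx,ly,lz,u,w in S:
        if t==1: lx+=gx;ly+=gy
        if t==2: lx+=-93-d
        c,s=np.cos(th),np.sin(th)
        r.append(proj(n,[x+c*lx-s*ly,y+s*lx+c*ly,lz])[0]-[u,w])
    return np.ravel(r)
r=least_squares(f,[650,50,0,75,0,0],loss='soft_l1')
print(r.x.round(3),np.degrees(r.x[2]));print(f(r.x).reshape(-1,2).round(1).tolist())
E
python3 fitw.py
```

```text
[ 7.0871e+02  8.8032e+01  5.6000e-02  7.9659e+01 -3.3000e+01  3.5760e+00] 3.2015943337060553
[[-0.8, -0.8], [-0.9, 0.7], [0.1, -0.3], [-0.3, -0.3], [-0.3, 0.5], [-1.3, -0.4], [-0.1, 0.1], [-0.6, -0.3], [0.1, 0.2], [-2.1, -0.8], [-0.5, -0.1], [-0.6, -0.8], [-0.2, -1.9], [-0.5, -1.7], [0.5, -0.2], [0.2, -1.6], [0.0, -0.6], [0.4, -0.6], [0.6, -0.7]]
```

```bash
cat >> h.py <<'E'
W=(708.7,88.0,0.0559)
def w2(lx,ly):
    c,s=np.cos(W[2]),np.sin(W[2]);return np.array([W[0]+c*lx-s*ly,W[1]+s*lx+c*ly])
def loc(x,y):
    c,s=np.cos(W[2]),np.sin(W[2]);dx,dy=x-W[0],y-W[1];return np.array([c*dx+s*dy,-s*dx+c*dy])
def plan(tx,ty,tz,yaw=None,nmin=1):
    s=sense();p=np.array(s['tool_pos']);yw=s['tcp_rot'][2]
    if yaw is None: yaw=yw
    dy=(yaw-yw+90)%180-90 if False else (yaw-yw+180)%360-180
    d=np.array([tx,ty,tz])-p
    n=max(nmin,int(np.ceil(np.abs(dy)/4.55)),int(np.ceil(np.linalg.norm(d)/19.9)))
    print('from',p.round(1),s['tcp_rot'].round(1),'F',s['ft_force'].round(1),'gap',round(s['finger_gap'],1),'t',round(s['time'],2),'rows',n)
    out=[]
    for i in range(n):
        a=np.radians(yw+dy*i/n);X=np.array([np.cos(a),np.sin(a),0]);Y=np.array([np.sin(a),-np.cos(a),0])
        e=d/n/20;out.append([round(float(e@X),2)+0,round(float(e@Y),2)+0,round(float(-e[2]),2)+0,round(float(-np.radians(dy/n)/.08),2)+0])
    for i in range(0,n,10): print(out[i:i+10])
E
python3 - <<'E'
import bench;print([k for k in dir(bench) if k[0]!='_'])
from h import *
print(getattr(bench,'hold_point_z',None))
a=cv2.imread('pics/scene0.png')[:,:,::-1]
# grey cups: rim centres from crop, z=58
for u,v in [(421,329),(500,338),(494,381)]: print(onplane('scene',[[u,v]],50)[0].round(0))
print('jug',onplane('scene',[[403,448]],0)[0].round(0), onplane('side',[[343,227]],0).round(0))
t=w2(-138,0);print(t);plan(*t,230,93.2)
E
```

```text
['PlanningError', 'calibration', 'hand_in', 'hold_point_z', 'sense', 'snapshot']
18.700000000000003
[466. 260.  50.]
[338. 377.  50.]
[436. 440.  50.]
jug [662. 423.   0.] [[652. 389.   0.]]
[570.91555575  80.28981694]
from [162.1 577.3 230.5] [-1.80e+02  1.00e-01  7.43e+01] F [ 0.3  0.1 -0.3] gap 85.4 t 0.15 rows 33
[[-0.56, 0.8, 0.0, -0.12], [-0.57, 0.79, 0.0, -0.12], [-0.57, 0.79, 0.0, -0.12], [-0.58, 0.78, 0.0, -0.12], [-0.59, 0.78, 0.0, -0.12], [-0.6, 0.77, 0.0, -0.12], [-0.6, 0.77, 0.0, -0.12], [-0.61, 0.76, 0.0, -0.12], [-0.62, 0.75, 0.0, -0.12], [-0.63, 0.75, 0.0, -0.12]]
[[-0.63, 0.74, 0.0, -0.12], [-0.64, 0.73, 0.0, -0.12], [-0.65, 0.73, 0.0, -0.12], [-0.66, 0.72, 0.0, -0.12], [-0.66, 0.71, 0.0, -0.12], [-0.67, 0.71, 0.0, -0.12], [-0.68, 0.7, 0.0, -0.12], [-0.68, 0.69, 0.0, -0.12], [-0.69, 0.69, 0.0, -0.12], [-0.7, 0.68, 0.0, -0.12]]
[[-0.71, 0.67, 0.0, -0.12], [-0.71, 0.67, 0.0, -0.12], [-0.72, 0.66, 0.0, -0.12], [-0.72, 0.65, 0.0, -0.12], [-0.73, 0.64, 0.0, -0.12], [-0.74, 0.64, 0.0, -0.12], [-0.74, 0.63, 0.0, -0.12], [-0.75, 0.62, 0.0, -0.12], [-0.76, 0.62, 0.0, -0.12], [-0.76, 0.61, 0.0, -0.12]]
[[-0.77, 0.6, 0.0, -0.12], [-0.77, 0.59, 0.0, -0.12], [-0.78, 0.58, 0.0, -0.12]]
```

```bash
python3 -m pendant '[[[-0.57,0.79,0,-0.12],[-0.57,0.79,0,-0.12],[-0.57,0.79,0,-0.12],[-0.58,0.78,0,-0.12],[-0.59,0.78,0,-0.12],[-0.6,0.77,0,-0.12],[-0.6,0.77,0,-0.12],[-0.61,0.76,0,-0.12],[-0.62,0.75,0,-0.12],[-0.63,0.75,0,-0.12]]]' -1 60
python3 -m pendant '[[[-0.63,0.74,0,-0.12],[-0.64,0.73,0,-0.12],[-0.65,0.73,0,-0.12],[-0.66,0.72,0,-0.12],[-0.66,0.71,0,-0.12],[-0.67,0.71,0,-0.12],[-0.68,0.7,0,-0.12],[-0.68,0.69,0,-0.12],[-0.69,0.69,0,-0.12],[-0.7,0.68,0,-0.12]]]'
python3 - <<'E'
from h import *
t=w2(-138,0);plan(*t,180,93.2)
E
```

```text
time: 0.98
tool_pos: [286.4, 420.6, 226.0]
tcp_rot: [-179.8, 0.4, 80.4]
ft_force: [0.8, 0.0, -0.2]
finger_gap: -0.1
time: 1.82
tool_pos: [414.9, 261.4, 223.5]
tcp_rot: [-179.5, 0.6, 86.2]
ft_force: [0.8, 0.1, 0.5]
finger_gap: -0.2
from [414.9 261.4 223.5] [-179.5    0.6   86.2] F [0.8 0.1 0.5] gap -0.2 t 1.82 rows 13
[[-0.66, 0.64, 0.17, -0.12], [-0.66, 0.64, 0.17, -0.12], [-0.67, 0.63, 0.17, -0.12], [-0.67, 0.63, 0.17, -0.12], [-0.68, 0.62, 0.17, -0.12], [-0.69, 0.61, 0.17, -0.12], [-0.69, 0.61, 0.17, -0.12], [-0.7, 0.6, 0.17, -0.12], [-0.7, 0.59, 0.17, -0.12], [-0.71, 0.59, 0.17, -0.12]]
[[-0.71, 0.58, 0.17, -0.12], [-0.72, 0.57, 0.17, -0.12], [-0.72, 0.57, 0.17, -0.12]]
```

```bash
python3 -m pendant '[[[-0.66,0.64,0,-0.12],[-0.66,0.64,0,-0.12],[-0.67,0.63,0,-0.12],[-0.67,0.63,0,-0.12],[-0.68,0.62,0,-0.12],[-0.69,0.61,0,-0.12],[-0.69,0.61,0,-0.12],[-0.7,0.6,0,-0.12],[-0.7,0.59,0,-0.12],[-0.71,0.59,0,-0.12]]]'
python3 - <<'E'
from h import *
cv2.imwrite('pics/w1.png',snapshot('wrist')[:,:,::-1])
t=w2(-138,0);plan(*t,200,93.2)
E
```

```text
time: 2.65
tool_pos: [538.7, 113.3, 220.5]
tcp_rot: [-179.2, 0.6, 92.0]
ft_force: [0.4, 0.6, 0.2]
finger_gap: 0.3
from [540.4 110.7 220.3] [-179.2    0.7   91.9] F [-1.3 -2.1  0.2] gap -0.3 t 2.7 rows 3
[[-0.52, 0.49, 0.34, -0.09], [-0.53, 0.49, 0.34, -0.09], [-0.53, 0.48, 0.34, -0.09]]
```

View pics/w1.png

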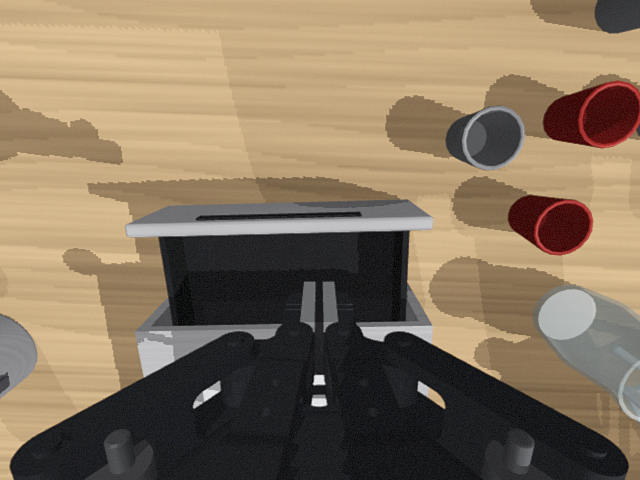

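The wrist view shows the panel's top edge running from about (127,230) to (432,222), with the shut fingers over the drawer opening.

```bash
cat >> h.py <<'E'
def wristT():
    s=sense();T=np.eye(4);T[:3,:3]=R.from_euler('xyz',s['tcp_rot'],degrees=True).as_matrix();T[:3,3]=s['tool_pos'];return T
def wplane(uv,z,T):
    c=calibration('wrist');M=T@np.array(c['hand_eye']);uv=np.atleast_2d(uv)
    d=np.c_[uv,np.ones(len(uv))]@np.linalg.inv(np.array(c['mtx'])).T@M[:3,:3].T;o=M[:3,3]
    return o+d*((z-o[2])/d[:,2])[:,None]
E
python3 - <<'E'
from h import *
T=np.eye(4);T[:3,:3]=R.from_euler('xyz',[-179.2,.65,91.95],degrees=True).as_matrix();T[:3,3]=[539.5,112,220.4]
for uv,z in [((127,225),91),((127,236),91),((433,217),91),((432,228),91),((138,332),100),((432,328),100),((555,225),58),((608,115),58)]:
    p=wplane(uv,z,T)[0];print(uv,p.round(1),loc(*p[:2]).round(1))
E
```

```text
(127, 225) [542.8 -48.3  91. ] [-173.3 -126.8]
(127, 236) [552.2 -49.5  91. ] [-163.9 -128.5]
(433, 217) [526.7 202.   91. ] [-175.4  124. ]
(432, 228) [535.9 202.4  91. ] [-166.1  123.9]
(138, 332) [637.1 -45.1 100. ] [ -78.9 -128.9]
(432, 328) [622.5 210.6 100. ] [-79.2 127.2]
(555, 225) [537.2 324.7  58. ] [-158.   245.9]
(608, 115) [441.7 347.3  58. ] [-252.1  273.8]
```

```bash
python3 -m pendant '[[[-0.53,0.49,0,-0.09],[-0.53,0.49,0,-0.09],[-0.53,0.49,0,-0.09],[0,0,0,0],[0,0,1,0],[0,0,1,0],[0,0,1,0],[0,0,1,0],[0,0,0,0],[0,0,0,0]]]'
python3 - <<'E'
from h import *
t=w2(-138,0);plan(*t,50,93.2)
E
```

```text
time: 3.53
tool_pos: [569.5, 77.8, 136.3]
tcp_rot: [-179.0, 0.6, 92.9]
ft_force: [0.3, 0.3, 0.9]
finger_gap: -0.1
from [569.5  77.8 136.3] [-179.     0.6   92.9] F [0.3 0.3 0.9] gap -0.1 t 3.53 rows 5
[[0.02, 0.02, 0.86, -0.01], [0.02, 0.02, 0.86, -0.01], [0.02, 0.02, 0.86, -0.01], [0.02, 0.02, 0.86, -0.01], [0.02, 0.02, 0.86, -0.01]]
```

```bash
python3 -m pendant '[[[0.02,0.02,0.86,0],[0.02,0.02,0.86,0],[0.02,0.02,0.86,0],[0,0,0.86,0],[0,0,0.86,0],[0,0,0,0],[0,-0.3,0,0],[0,-0.3,0,0],[0,-0.3,0,0],[0,-0.3,0,0]]]'
python3 - <<'E'
from h import *
s=sense();print(loc(*s['tool_pos'][:2]))
E
python3 -m pendant '[[[0,-0.3,0,0],[0,-0.3,0,0],[0,-0.3,0,0],[0,-0.3,0,0],[0,-0.3,0,0],[0,-0.3,0,0],[0,0,0,0],[0,0,0,0],[0,0,0,0],[0,0,0,0]]]'
python3 - <<'E'
from h import *
s=sense();print(loc(*s['tool_pos'][:2]))
cv2.imwrite('pics/w2.png',snapshot('wrist')[:,:,::-1])
E
```

```text
time: 4.37
tool_pos: [551.6, 80.3, 63.3]
tcp_rot: [179.9, 0.6, 93.0]
ft_force: [0.9, 0.6, -1.1]
finger_gap: 0.2
[-157.27848822    1.05063258]
time: 5.2
tool_pos: [512.0, 78.2, 66.8]
tcp_rot: [179.6, 0.6, 93.0]
ft_force: [-0.3, 0.3, 0.3]
finger_gap: -0.1
[-196.93791076    1.1936337 ]
```

View pics/w2.png

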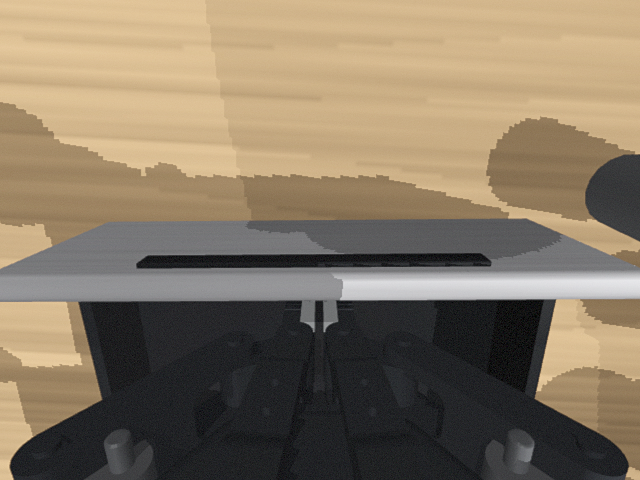

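The fingertips are behind the panel (inner edge at row 300) and the drawer is moving with them. I'll keep pulling.

```bash
python3 - <<'E'
from h import *
T=wristT();p=wplane([(320,300),(320,272)],91,T);print([loc(*q[:2]).round(1) for q in p])
E
python3 -m pendant '[[[0,-0.3,0.1,0],[0,-0.3,0.1,0],[0,-0.3,0.1,0],[0,-0.3,0.1,0],[0,-0.2,0.1,0],[0,-0.2,0.1,0],[0,-0.2,0.1,0],[0,0,0,0],[0,0,0,0],[0,0,0,0]]]'
python3 - <<'E'
from h import *
s=sense();print(loc(*s['tool_pos'][:2]))
T=wristT();cv2.imwrite('pics/w3.png',snapshot('wrist')[:,:,::-1])
np.save('T.npy',T)
E
```

```text
[array([-210.1,    1.3]), array([-221.7,    1.3])]
time: 6.08
tool_pos: [492.3, 77.0, 61.3]
tcp_rot: [177.0, 0.5, 92.9]
ft_force: [5.6, 0.4, -0.6]
finger_gap: 0.0
[-216.62942517    1.10447215]
```

View pics/w3.png

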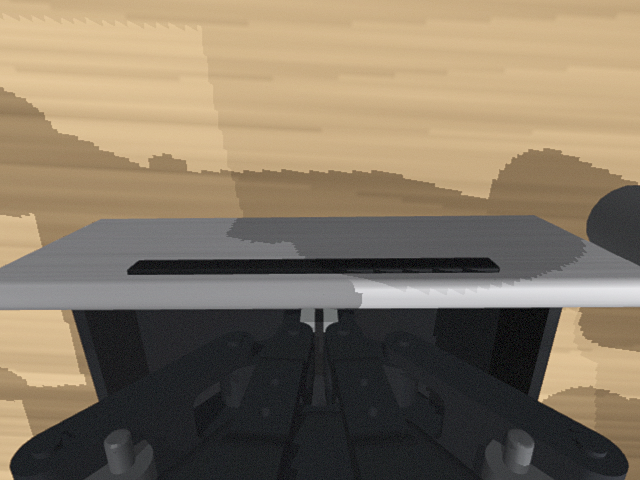

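Run:
```python
from h import *
T=np.load('T.npy');p=wplane([(320,309),(320,280)],91,T);print([loc(*q[:2]).round(1) for q in p])
cv2.imwrite('pics/s1.png',snapshot('side')[:,:,::-1]);i=cv2.imread('pics/s1.png')[:,:,::-1];crop(i,260,200,440,320,4,'pics/s1c.png')
for lx in (-241,-229): print(proj('side',[np.r_[w2(lx,-128),91]]).round(1))
```

```text
[array([-230.8,    1.3]), array([-242.5,    1.3])]
[[299.7 278.4]]
[[304.1 277.9]]
```

View pics/s1c.png

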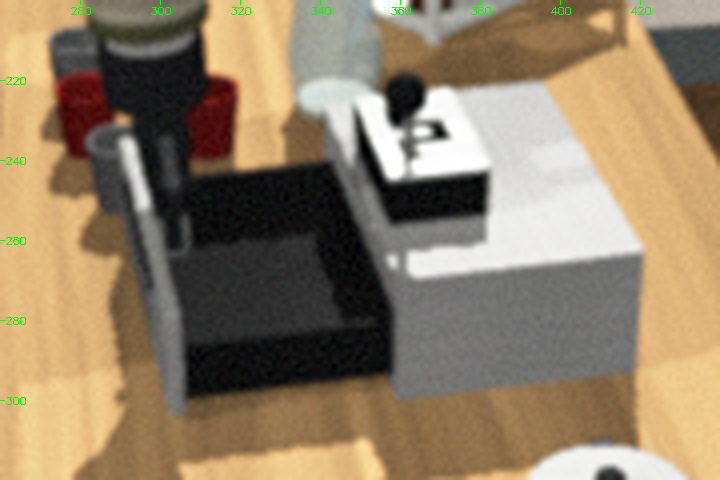

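Drawer fully open: the panel sits at local -242/-231 mm, as expected. Now I'll back off and lift.

```bash
python3 -m pendant '[[[0,0.4,0,0],[0,0.4,0,0],[0,0.2,-0.6,0],[0,0.2,-0.9,0],[0,0,-1,0],[0,0,-1,0],[0,0,-1,0],[0,0,-1,0],[0,0,0,0],[0,0,0,0]]]' 1
python3 - <<'E'
from h import *
i=snapshot('scene')
for st,ce in reds(i): print(st,fitcup('scene',st))
plan(540.5,336,165,98)
E
```

```text
time: 7.02
tool_pos: [508.5, 78.8, 169.3]
tcp_rot: [178.4, 0.5, 92.9]
ft_force: [-0.6, 0.1, 0.2]
finger_gap: 85.5
[255, 213, 18, 24, 365] (array([ 563.8, -293.5]), array([-0.2, -0.7,  0.2,  0.6]))
[445, 341, 28, 33, 692] (array([442.9, 353.3]), array([-0.1, -0.7,  0.1,  0.6]))
[408, 357, 27, 34, 688] (array([539.8, 336.8]), array([-0.2, -0.8,  0.2,  0.7]))
from [508.7  78.8 169.5] [178.3   0.5  92.9] F [-0.2 -0.   1.1] gap 85.4 t 7.07 rows 14
[[0.91, 0.16, 0.02, -0.08], [0.91, 0.17, 0.02, -0.08], [0.91, 0.17, 0.02, -0.08], [0.91, 0.18, 0.02, -0.08], [0.91, 0.18, 0.02, -0.08], [0.91, 0.19, 0.02, -0.08], [0.9, 0.19, 0.02, -0.08], [0.9, 0.2, 0.02, -0.08], [0.9, 0.21, 0.02, -0.08], [0.9, 0.21, 0.02, -0.08]]
[[0.9, 0.22, 0.02, -0.08], [0.9, 0.22, 0.02, -0.08], [0.9, 0.23, 0.02, -0.08], [0.9, 0.23, 0.02, -0.08]]
```

```bash
python3 -m pendant '[[[0.91,0.16,0,-0.08],[0.91,0.17,0,-0.08],[0.91,0.17,0,-0.08],[0.91,0.18,0,-0.08],[0.91,0.18,0,-0.08],[0.91,0.19,0,-0.08],[0.9,0.19,0,-0.08],[0.9,0.2,0,-0.08],[0.9,0.21,0,-0.08],[0.9,0.21,0,-0.08]]]'
python3 - <<'E'
from h import *
plan(540.5,336,165,98)
E
```

```text
time: 7.9
tool_pos: [526.3, 264.8, 150.8]
tcp_rot: [179.8, 1.0, 96.4]
ft_force: [0.1, -1.0, -0.3]
finger_gap: 85.3
from [526.3 264.8 150.8] [179.8   1.   96.4] F [ 0.1 -1.  -0.3] gap 85.3 t 7.9 rows 4
[[0.86, 0.28, -0.18, -0.09], [0.86, 0.28, -0.18, -0.09], [0.86, 0.29, -0.18, -0.09], [0.86, 0.29, -0.18, -0.09]]
```

```bash
python3 -m pendant '[[[0.86,0.28,-0.1,-0.09],[0.86,0.28,-0.1,-0.09],[0.86,0.29,-0.1,-0.09],[0.86,0.29,-0.1,-0.09],[0,0,0,0],[0,0,0,0],[0,0,0,0],[0,0,0,0],[0,0,0,0],[0,0,0,0]]]'
python3 - <<'E'
from h import *
T=wristT();i=snapshot('wrist');cv2.imwrite('pics/w4.png',i[:,:,::-1]);np.save('T.npy',T)
print(reds(i));plan(540.5,336,18,98)
E
```

```text
time: 8.73
tool_pos: [533.8, 338.1, 140.2]
tcp_rot: [-178.8, 1.4, 98.3]
ft_force: [-0.3, -0.2, -0.0]
finger_gap: 85.5
[([324, 61, 86, 91, 5893], [366.7, 106.0]), ([281, 208, 74, 80, 4395], [317.4, 248.9])]
from [533.9 338.  140.2] [-178.8    1.4   98.3] F [-1.   0.6  0.7] gap 85.2 t 8.78 rows 7
[[-0.02, 0.04, 0.87, 0.01], [-0.02, 0.04, 0.87, 0.01], [-0.02, 0.04, 0.87, 0.01], [-0.02, 0.04, 0.87, 0.01], [-0.02, 0.05, 0.87, 0.01], [-0.02, 0.05, 0.87, 0.01], [-0.02, 0.05, 0.87, 0.01]]
```

View pics/w4.png

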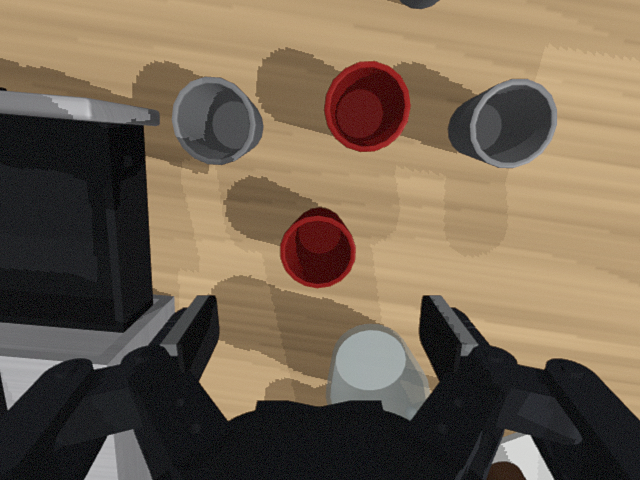

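The target cup is at (318,248), centred between the fingers and clear of its neighbours. I'll refine its position from this view.

```bash
cat >> h.py <<'E'
def wproj(P,T):
    c=calibration('wrist');M=np.linalg.inv(T@np.array(c['hand_eye']));q=np.atleast_2d(P)@M[:3,:3].T+M[:3,3];q=q@np.array(c['mtx']).T;return q[:,:2]/q[:,2:]
def wfit(st,T,fixed=29):
    x,y,w,hh=st[:4];tgt=np.array([x,y,x+w,y+hh],float);a=np.linspace(0,2*np.pi,60)
    def f(p):
        P=np.r_[np.c_[p[0]+27*np.cos(a),p[1]+27*np.sin(a),0*a+fixed+29],np.c_[p[0]+21.5*np.cos(a),p[1]+21.5*np.sin(a),0*a+fixed-29]]
        q=wproj(P,T);return np.r_[q.min(0),q.max(0)]-tgt
    r=least_squares(f,wplane([x+w/2,y+hh/2],fixed,T)[0,:2]);return r.x.round(1),r.fun.round(1)
def plan(tx,ty,tz,yaw=None,nmin=1):
    s=sense();p=np.array(s['tool_pos']);e=np.array(s['tcp_rot']);yw=e[2]
    if yaw is None: yaw=yw
    dy=(yaw-yw+180)%360-180; d=np.array([tx,ty,tz])-p
    n=max(nmin,int(np.ceil(abs(dy)/4.55)),int(np.ceil(np.linalg.norm(d)/19.9)))
    print('from',p.round(1),e.round(1),'F',s['ft_force'].round(1),'gap',round(s['finger_gap'],1),'t',round(s['time'],2),'rows',n,'d',d.round(1),'loc',loc(*p[:2]).round(1))
    out=[]
    for i in range(n):
        Rm=R.from_euler('xyz',[e[0],e[1],yw+dy*i/n],degrees=True).as_matrix()
        v=Rm.T@d/n/20;out.append([round(float(x),2)+0 for x in v]+[round(float(-np.radians(dy/n)/.08),2)+0])
    for i in range(0,n,10): print(str(out[i:i+10]).replace(' ',''))
E
python3 - <<'E'
from h import *
T=np.load('T.npy')
for st in ([324, 61, 86, 91],[281, 208, 74, 80]): print(wfit(st,T))
plan(539.8,336,17,98,8)
E
```

```text
(array([441. , 351.7]), array([-0.9, -1. ,  0.9,  1.2]))
(array([539. , 335.5]), array([-1.9, -1.1,  1.9,  1.1]))
from [533.9 338.  140.2] [-178.8    1.4   98.3] F [-1.   0.6  0.7] gap 85.2 t 8.78 rows 8 d [   5.9   -2.  -123.2] loc [-160.6  259.4]
[[0.0,0.05,0.77,0.01],[0.0,0.05,0.77,0.01],[0.0,0.05,0.77,0.01],[0.0,0.05,0.77,0.01],[0.0,0.05,0.77,0.01],[0.0,0.05,0.77,0.01],[0.0,0.05,0.77,0.01],[0.0,0.05,0.77,0.01]]
```

```bash
python3 -m pendant '[[[0,0.05,0.77,0],[0,0.05,0.77,0],[0,0.05,0.77,0],[0,0.05,0.77,0],[0,0.05,0.77,0],[0,0.05,0.7,0],[0,0,0,0],[0,0,0,0],[0,0,0,0],[0,0,0,0]]]'
python3 - <<'E'
from h import *
plan(539.8,335.8,18,98)
E
```

```text
time: 9.62
tool_pos: [542.1, 334.1, 50.9]
tcp_rot: [-179.2, 1.3, 98.0]
ft_force: [0.1, -0.4, -0.2]
finger_gap: 85.6
from [542.1 334.1  50.9] [-179.2    1.3   98. ] F [ 0.1 -0.4 -0.2] gap 85.6 t 9.62 rows 2 d [ -2.3   1.7 -32.9] loc [-152.6  255.1]
[[0.07,-0.04,0.82,0.0],[0.07,-0.04,0.82,0.0]]
```

```bash
python3 -m pendant '[[[0.05,-0.05,0.6,0],[0.05,-0.05,0.6,0],[0.05,-0.05,0.4,0],[0,0,0,0],[0,0,0,0],[0,0,0,0],[0,0,0,0],[0,0,0,0],[0,0,0,0],[0,0,0,0]]]'
python3 - <<'E'
from h import *
plan(539.8,335.8,18,98)
E
```

```text
time: 10.45
tool_pos: [539.7, 337.5, 18.6]
tcp_rot: [-179.5, 1.2, 98.0]
ft_force: [-0.9, 0.2, -0.5]
finger_gap: 85.4
from [539.7 337.5  18.6] [-179.5    1.2   98. ] F [-0.9  0.2 -0.5] gap 85.4 t 10.45 rows 1 d [ 0.1 -1.7 -0.6] loc [-154.8  258.5]
[[-0.08,-0.01,0.03,0.01]]
```

Close, then lift a little.

```bash
python3 -m pendant '[[[0,0,0,0],[0,0,0,0],[0,0,0,0],[0,0,0,0],[0,0,0,0],[0,0,0,0],[0,0,0,0],[0,0,-0.3,0],[0,0,-0.6,0],[0,0,-0.8,0]]]' -1 40
python3 -m pendant '[[[0,0,-1,0],[0,0,-1,0],[0,0,-1,0],[0,0,-1,0],[0,0,-0.5,0],[0,0,0,0],[0,0,0,0],[0,0,0,0],[0,0,0,0],[0,0,0,0]]]'
python3 - <<'E'
from h import *
cv2.imwrite('pics/w5.png',snapshot('wrist')[:,:,::-1])
t=w2(-153+34,55);plan(*t,135,93.2)
E
```

```text
time: 11.28
tool_pos: [537.2, 336.5, 50.6]
tcp_rot: [-179.1, 1.3, 98.0]
ft_force: [0.4, 0.2, -2.2]
finger_gap: 51.7
time: 12.12
tool_pos: [538.3, 339.3, 150.8]
tcp_rot: [-179.2, 1.3, 98.0]
ft_force: [-0.7, -0.6, -1.6]
finger_gap: 51.6
from [538.  339.2 150.4] [-179.2    1.3   98.1] F [-0.2  0.7 -1.6] gap 51.3 t 12.17 rows 11 d [  48.8 -202.9  -15.4] loc [-156.4  260.3]
[[-0.94,0.09,0.09,0.1],[-0.94,0.1,0.09,0.1],[-0.94,0.11,0.09,0.1],[-0.94,0.11,0.09,0.1],[-0.94,0.12,0.09,0.1],[-0.94,0.13,0.09,0.1],[-0.94,0.14,0.09,0.1],[-0.94,0.14,0.09,0.1],[-0.94,0.15,0.09,0.1],[-0.93,0.16,0.09,0.1]]
[[-0.93,0.16,0.09,0.1]]
```

View pics/w5.png

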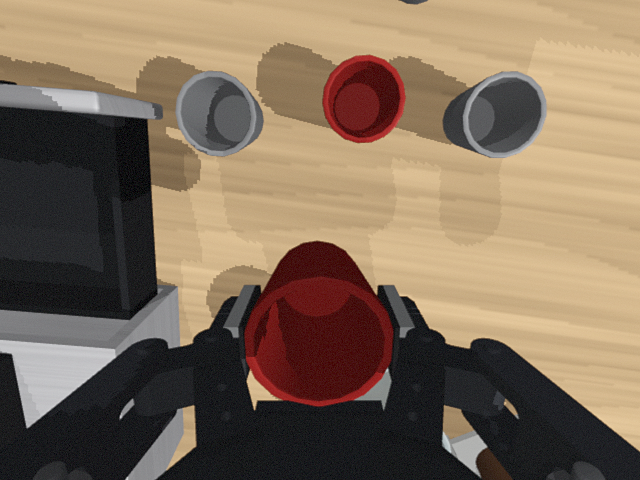

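Good grip: the cup is centred in the jaws at about (320,340). Next, over the drawer.

```bash
python3 -m pendant '[[[-0.94,0.08,0,0.1],[-0.94,0.08,0,0.1],[-0.94,0.09,0,0.1],[-0.94,0.09,0,0.1],[-0.94,0.1,0,0.1],[-0.94,0.1,0,0.1],[-0.94,0.11,0,0.1],[-0.94,0.11,0,0.1],[-0.94,0.12,0,0.1],[-0.93,0.12,0,0.1]]]'
python3 - <<'E'
from h import *
t=w2(-128,55);plan(*t,135,93.2)
E
```

```text
time: 13.0
tool_pos: [571.2, 148.9, 142.0]
tcp_rot: [-178.2, 1.5, 93.7]
ft_force: [-0.8, -0.4, -2.1]
finger_gap: 51.9
from [571.2 148.9 142. ] [-178.2    1.5   93.7] F [-0.8 -0.4 -2.1] gap 51.9 t 13.0 rows 1 d [  6.6 -13.2  -7. ] loc [-133.8   68.5]
[[-0.67,0.3,0.36,0.1]]
```

```bash
python3 -m pendant '[[[-0.5,0.3,0,0.1],[0,0,0,0],[0,0,0,0],[0,0,0.8,0],[0,0,0.8,0],[0,0,0.8,0],[0,0,0.6,0],[0,0,0,0],[0,0,0,0],[0,0,0,0]]]'
python3 - <<'E'
from h import *
T=wristT();cv2.imwrite('pics/w6.png',snapshot('wrist')[:,:,::-1])
t=w2(-128,55);plan(*t,38,93.2)
E
```

```text
time: 13.83
tool_pos: [575.0, 139.3, 76.7]
tcp_rot: [-177.9, 1.5, 93.2]
ft_force: [-0.9, -0.3, -2.0]
finger_gap: 51.4
from [575.3 139.3  77.1] [-178.     1.5   93.2] F [-1.1  0.2 -1.4] gap 51.5 t 13.88 rows 2 d [  2.5  -3.5 -39.1] loc [-130.3   58.7]
[[-0.07,0.09,0.98,0.0],[-0.07,0.09,0.98,0.0]]
```

View pics/w6.png

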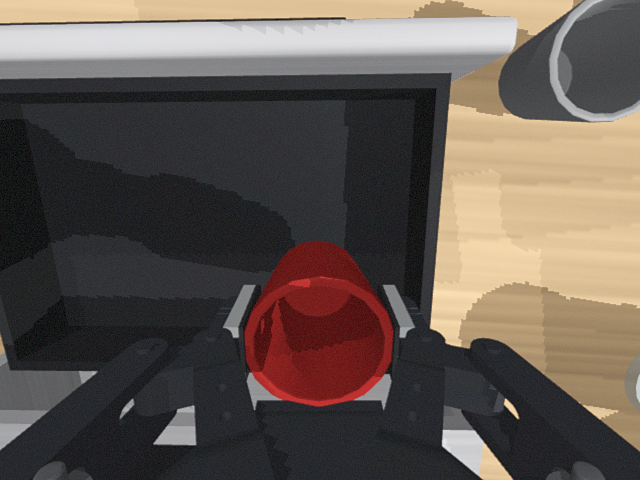

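The cup is over the drawer's far-left area. I'll lower it, shifted slightly inward.

```bash
python3 -m pendant '[[[-0.2,0.1,0.5,0],[-0.2,0.1,0.5,0],[0,0,0.4,0],[0,0,0.2,0],[0,0,0,0],[0,0,0,0],[0,0,0,0],[0,0,0,0],[0,0,0,0],[0,0,0,0]]]'
python3 - <<'E'
from h import *
t=w2(-128,52);plan(*t,38,93.2)
E
```

```text
time: 14.72
tool_pos: [581.5, 129.9, 45.0]
tcp_rot: [-178.3, 1.5, 93.1]
ft_force: [0.1, 0.1, -1.3]
finger_gap: 51.2
from [581.5 129.9  45. ] [-178.3    1.5   93.1] F [ 0.1  0.1 -1.3] gap 51.2 t 14.72 rows 1 d [-3.5  2.9 -7. ] loc [-124.7   48.9]
[[0.16,-0.15,0.35,-0.01]]
```

```bash
python3 -m pendant '[[[0,-0.1,0.2,0],[0,0,0.1,0],[0,0,0.05,0],[0,0,0.05,0],[0,0,0,0],[0,0,0,0],[0,0,0,0],[0,0,0,0],[0,0,0,0],[0,0,0,0]]]'
```

```text
time: 15.55
tool_pos: [581.0, 129.9, 39.0]
tcp_rot: [-178.5, 1.4, 93.2]
ft_force: [-0.1, -0.3, -0.1]
finger_gap: 51.9
```

```bash
python3 -m pendant '[[[0,0,0,0],[0,0,0,0],[0,0,0,0],[0,0,0,0],[0,0,0,0],[0,0,-0.3,0],[0,0,-0.6,0],[0,0,-1,0],[0,0,-1,0],[0,0,-1,0]]]' 0.5
python3 -m pendant '[[[0,0,-1,0],[0,0,-1,0],[0,-0.5,-0.5,0],[0,-0.7,0,0],[0,-0.7,0,0],[0,-0.7,0,0],[0,-0.7,0,0],[0,-0.5,0,0],[0,0,0,0],[0,0,0,0]]]' 1
python3 - <<'E'
from h import *
T=wristT();i=snapshot('wrist');cv2.imwrite('pics/w7.png',i[:,:,::-1])
for st,c in reds(i): print(st,wfit(st,T),loc(*wfit(st,T,48)[0]))
plan(441.5,352.5,150,40)
E
```

```text
time: 16.38
tool_pos: [579.1, 131.5, 116.9]
tcp_rot: [-178.0, 1.5, 93.2]
ft_force: [1.3, -0.3, 0.2]
finger_gap: 64.2
time: 17.22
tool_pos: [508.9, 130.0, 193.7]
tcp_rot: [-179.5, 1.3, 93.1]
ft_force: [0.5, 0.2, 1.1]
finger_gap: 85.7
[542, 122, 98, 67, 4815] (array([440.2, 347.7]), array([-5.9, -1.8,  4.8,  2.4])) [-254.38664792  259.71848867]
[284, 264, 64, 76, 3593] (array([589.8, 128.1]), array([ 2.2,  2.1, -2.2, -2.1])) [-126.45264859   47.33896562]
from [509.1 130.1 193.9] [-179.5    1.3   93.1] F [-0.3 -0.3 -0.1] gap 85.0 t 17.27 rows 12 d [-67.6 222.4 -43.9] loc [-196.9   53.2]
[[0.94,-0.23,0.16,0.97],[0.92,-0.3,0.16,0.97],[0.9,-0.37,0.17,0.97],[0.87,-0.44,0.17,0.97],[0.83,-0.5,0.17,0.97],[0.79,-0.57,0.17,0.97],[0.74,-0.63,0.17,0.97],[0.69,-0.68,0.17,0.97],[0.64,-0.73,0.17,0.97],[0.58,-0.78,0.18,0.97]]
[[0.52,-0.82,0.18,0.97],[0.45,-0.86,0.18,0.97]]
```

View pics/w7.png

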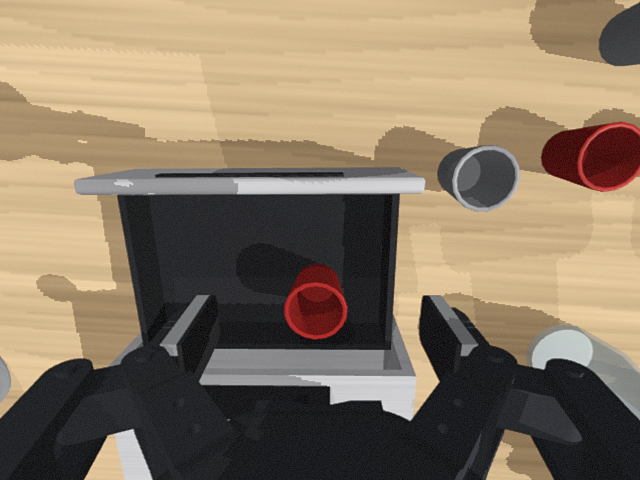

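Cup 1 stands upright in the drawer at (316,310), local (-126,47). Next is cup B.

```bash
python3 -m pendant '[[[0.94,-0.23,0.05,0.97],[0.92,-0.3,0.05,0.97],[0.9,-0.37,0.05,0.97],[0.87,-0.44,0.05,0.97],[0.83,-0.5,0.05,0.97],[0.79,-0.57,0.05,0.97],[0.74,-0.63,0.05,0.97],[0.69,-0.68,0.05,0.97],[0.64,-0.73,0.05,0.97],[0.58,-0.78,0.05,0.97]]]'
python3 - <<'E'
from h import *
plan(441.5,352.5,150,40)
E
```

```text
time: 18.1
tool_pos: [462.7, 322.2, 182.7]
tcp_rot: [179.1, 1.1, 46.2]
ft_force: [0.5, -0.8, 0.5]
finger_gap: 85.7
from [462.7 322.2 182.7] [179.1   1.1  46.2] F [ 0.5 -0.8  0.5] gap 85.7 t 18.1 rows 3 d [-21.2  30.3 -32.7] loc [-232.6  247.6]
[[0.13,-0.61,0.53,0.45],[0.11,-0.62,0.53,0.45],[0.09,-0.62,0.53,0.45]]
```

```bash
python3 -m pendant '[[[0.1,-0.55,0.5,0.45],[0.1,-0.55,0.5,0.45],[0.05,-0.4,0.5,0.2],[0,0,0,0],[0,0,0,0],[0,0,0,0],[0,0,0,0],[0,0,0,0],[0,0,0,0],[0,0,0,0]]]'
python3 - <<'E'
from h import *
T=wristT();i=snapshot('wrist');cv2.imwrite('pics/w8.png',i[:,:,::-1])
for st,c in reds(i): print(st,wfit(st,T))
plan(441.5,352.5,50,40)
E
```

```text
time: 18.93
tool_pos: [449.3, 352.2, 154.3]
tcp_rot: [179.0, 0.7, 40.9]
ft_force: [0.8, -0.8, -0.8]
finger_gap: 85.4
[276, 186, 73, 75, 4079] (array([440.9, 352.3]), array([-1. , -1.4,  1. ,  1.4]))
from [449.4 352.2 154.4] [179.    0.7  40.9] F [-0.7  0.2 -0.3] gap 85.7 t 18.98 rows 6 d [  -7.9    0.3 -104.4] loc [-244.2  278.3]
[[-0.04,-0.06,0.87,0.03],[-0.04,-0.06,0.87,0.03],[-0.04,-0.06,0.87,0.03],[-0.04,-0.06,0.87,0.03],[-0.04,-0.06,0.87,0.03],[-0.04,-0.06,0.87,0.03]]
```

View pics/w8.png

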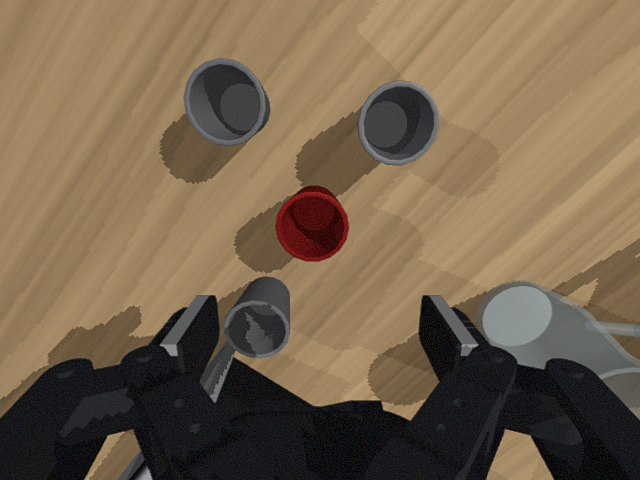

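The cup is at (312,224) and its neighbours are clear of the finger paths. Descending.

```bash
python3 -m pendant '[[[-0.04,-0.06,0.8,0],[-0.04,-0.06,0.8,0],[-0.04,-0.06,0.8,0],[-0.04,-0.06,0.8,0],[-0.04,-0.06,0.8,0],[-0.04,-0.06,0.8,0],[0,0,0,0],[0,0,0,0],[0,0,0,0],[0,0,0,0]]]'
python3 - <<'E'
from h import *
plan(441,352.3,18,40)
E
```

```text
time: 19.82
tool_pos: [445.3, 353.2, 60.7]
tcp_rot: [178.9, 0.2, 40.8]
ft_force: [0.6, 0.3, -0.1]
finger_gap: 85.4
from [445.3 353.2  60.7] [178.9   0.2  40.8] F [ 0.6  0.3 -0.1] gap 85.4 t 19.82 rows 3 d [ -4.3  -0.9 -42.7] loc [-248.2  279.5]
[[-0.06,-0.05,0.71,0.06],[-0.06,-0.05,0.71,0.06],[-0.06,-0.05,0.71,0.06]]
```

```bash
python3 -m pendant '[[[-0.06,-0.05,0.7,0],[-0.06,-0.05,0.7,0],[-0.06,-0.05,0.6,0],[-0.04,-0.02,0.1,0],[0,0,0,0],[0,0,0,0],[0,0,0,0],[0,0,0,0],[0,0,0,0],[0,0,0,0]]]'
python3 - <<'E'
from h import *
plan(441,352.3,18,40)
E
```

```text
time: 20.65
tool_pos: [446.8, 356.3, 27.6]
tcp_rot: [178.8, -0.7, 40.8]
ft_force: [-0.1, -0.1, 0.1]
finger_gap: 85.4
from [446.8 356.3  27.6] [178.8  -0.7  40.8] F [-0.1 -0.1  0.1] gap 85.4 t 20.65 rows 1 d [-5.8 -4.  -9.6] loc [-246.5  282.5]
[[-0.36,-0.05,0.47,0.16]]
```

```bash
python3 -m pendant '[[[-0.2,-0.05,0.25,0],[-0.2,-0.05,0.25,0],[0,0,0,0],[0,0,0,0],[0,0,0,0],[0,0,0,0],[0,0,0,0],[0,0,0,0],[0,0,0,0],[0,0,0,0]]]'
python3 - <<'E'
from h import *
plan(441,352.3,18,40)
E
```

```text
time: 21.48
tool_pos: [439.0, 352.2, 16.7]
tcp_rot: [178.8, -0.7, 40.8]
ft_force: [-0.0, 0.3, -1.0]
finger_gap: 85.1
from [439.  352.2  16.7] [178.8  -0.7  40.8] F [-0.   0.3 -1. ] gap 85.1 t 21.48 rows 1 d [2.  0.1 1.3] loc [-254.5  278.8]
[[0.08,0.06,-0.06,0.16]]
```

```bash
python3 -m pendant '[[[0,0,-0.05,0],[0,0,0,0],[0,0,0,0],[0,0,0,0],[0,0,0,0],[0,0,0,0],[0,0,0,0],[0,0,-0.3,0],[0,0,-0.6,0],[0,0,-0.8,0]]]' -1 40
python3 -m pendant '[[[0,0,-1,0],[0,0,-1,0],[0,0,-1,0],[0,0,-1,0],[0,0,-0.5,0],[0,0,0,0],[0,0,0,0],[0,0,0,0],[0,0,0,0],[0,0,0,0]]]'
python3 - <<'E'
from h import *
t=w2(-189,0);plan(*t,150,93.2)
E
```

```text
time: 22.32
tool_pos: [435.3, 350.5, 49.5]
tcp_rot: [178.9, -0.3, 40.7]
ft_force: [0.3, 0.7, -2.1]
finger_gap: 51.6
time: 23.15
tool_pos: [433.2, 351.4, 149.3]
tcp_rot: [178.9, -0.4, 40.8]
ft_force: [-0.6, -0.6, -2.4]
finger_gap: 51.3
from [433.2 351.4 149.3] [178.9  -0.4  40.8] F [-0.6 -0.6 -2.4] gap 51.3 t 23.15 rows 15 d [  86.8 -274.     0.7] loc [-260.4  278.4]
[[-0.38,0.88,0.01,-0.76],[-0.43,0.86,0.01,-0.76],[-0.48,0.83,0.01,-0.76],[-0.53,0.8,0.01,-0.76],[-0.58,0.76,0.01,-0.76],[-0.62,0.73,0.01,-0.76],[-0.67,0.69,0.01,-0.76],[-0.71,0.65,0.01,-0.76],[-0.75,0.6,0.0,-0.76],[-0.78,0.55,0.0,-0.76]]
[[-0.81,0.51,0.0,-0.76],[-0.84,0.46,0.0,-0.76],[-0.87,0.4,0.0,-0.76],[-0.89,0.35,0.0,-0.76],[-0.91,0.29,0.0,-0.76]]
```

```bash
python3 -m pendant '[[[-0.38,0.88,-0.08,-0.76],[-0.43,0.86,-0.08,-0.76],[-0.48,0.83,-0.08,-0.76],[-0.53,0.8,-0.08,-0.76],[-0.58,0.76,-0.08,-0.76],[-0.62,0.73,-0.08,-0.76],[-0.67,0.69,-0.08,-0.76],[-0.71,0.65,-0.08,-0.76],[-0.75,0.6,-0.08,-0.76],[-0.78,0.55,-0.08,-0.76]]]'
python3 - <<'E'
from h import *
t=w2(-189,0);plan(*t,150,93.2)
E
```

```text
time: 23.98
tool_pos: [485.8, 161.9, 154.3]
tcp_rot: [180.0, 1.1, 77.5]
ft_force: [0.5, 0.3, -1.5]
finger_gap: 51.0
from [485.8 161.9 154.3] [180.    1.1  77.5] F [ 0.5  0.3 -1.5] gap 51.0 t 23.98 rows 5 d [ 34.2 -84.5  -4.3] loc [-218.4   86.2]
[[-0.75,0.52,0.06,-0.69],[-0.78,0.47,0.06,-0.69],[-0.8,0.43,0.06,-0.69],[-0.82,0.39,0.06,-0.69],[-0.84,0.34,0.06,-0.69]]
```

```bash
python3 -m pendant '[[[-0.75,0.52,0,-0.69],[-0.78,0.47,0,-0.69],[-0.8,0.43,0,-0.69],[-0.82,0.39,0,-0.69],[-0.5,0.2,0,-0.6],[0,0,0,0],[0,0,0,0],[0,0,0,0],[0,0,0,0],[0,0,0,0]]]'
python3 - <<'E'
from h import *
cv2.imwrite('pics/w9.png',snapshot('wrist')[:,:,::-1])
t=w2(-189,0);plan(*t,75,93.2)
E
```

```text
time: 24.82
tool_pos: [513.2, 77.7, 145.3]
tcp_rot: [-178.7, 1.1, 93.4]
ft_force: [1.0, -0.2, -1.7]
finger_gap: 51.4
from [513.1  77.8 145.3] [-178.7    1.1   93.4] F [-0.7 -0.4 -2.2] gap 51.3 t 24.87 rows 4 d [  6.9  -0.3 -70.3] loc [-195.9    0.7]
[[0.01,0.11,0.88,0.01],[0.01,0.11,0.88,0.01],[0.01,0.11,0.88,0.01],[0.01,0.11,0.88,0.01]]
```

View pics/w9.png

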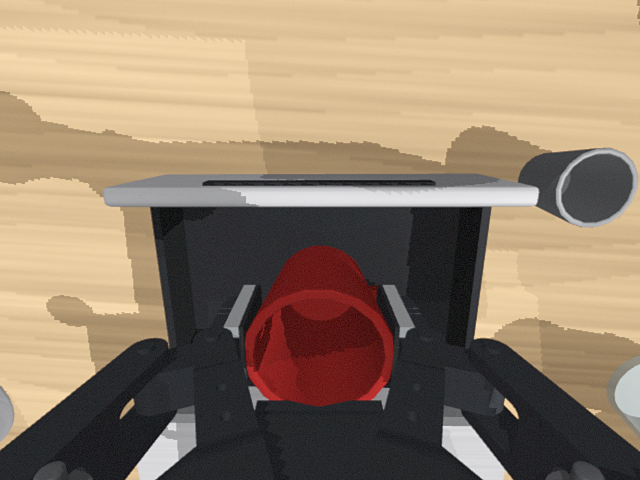

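Cup B is over the drawer centre, with the panel's inner edge at row 205 in front of it. Lowering.

```bash
python3 -m pendant '[[[0,0.11,0.8,0],[0,0.11,0.8,0],[0,0.11,0.8,0],[0,0.11,0.8,0],[0,0,0.4,0],[0,0,0,0],[0,0,0,0],[0,0,0,0],[0,0,0,0],[0,0,0,0]]]'
python3 - <<'E'
from h import *
t=w2(-188,0);plan(*t,38,93.2)
E
```

```text
time: 25.7
tool_pos: [522.5, 81.6, 75.3]
tcp_rot: [-179.1, 1.0, 93.6]
ft_force: [0.4, 0.4, -2.2]
finger_gap: 51.9
from [522.5  81.6  75.3] [-179.1    1.    93.6] F [ 0.4  0.4 -2.2] gap 51.9 t 25.7 rows 2 d [ -1.5  -4.1 -37.3] loc [-186.3    4.1]
[[-0.08,-0.03,0.93,0.04],[-0.08,-0.03,0.93,0.04]]
```

```bash
python3 -m pendant '[[[-0.1,-0.05,0.5,0],[-0.1,-0.05,0.5,0],[0,-0.05,0.4,0],[0,0,0.2,0],[0,0,0,0],[0,0,0,0],[0,0,0,0],[0,0,0,0],[0,0,0,0],[0,0,0,0]]]'
python3 - <<'E'
from h import *
t=w2(-188,0);plan(*t,37,93.2)
E
```

```text
time: 26.53
tool_pos: [519.9, 76.1, 41.5]
tcp_rot: [-179.3, 1.0, 93.5]
ft_force: [-0.4, -0.8, -2.1]
finger_gap: 51.6
from [519.9  76.1  41.5] [-179.3    1.    93.5] F [-0.4 -0.8 -2.1] gap 51.6 t 26.53 rows 1 d [ 1.1  1.4 -4.5] loc [-189.1   -1.3]
[[0.07,0.06,0.22,0.07]]
```

```bash
python3 -m pendant '[[[0.05,0,0.1,0],[0,0,0.1,0],[0,0,0.05,0],[0,0,0,0],[0,0,0,0],[0,0,0,0],[0,0,0,0],[0,0,0,0],[0,0,0,0],[0,0,0,0]]]'
python3 -m pendant '[[[0,0,0,0],[0,0,0,0],[0,0,0,0],[0,0,0,0],[0,0,0,0],[0,0,-0.3,0],[0,0,-0.6,0],[0,0,-1,0],[0,0,-1,0],[0,0,-1,0]]]' 0.5
python3 -m pendant '[[[0,0,-1,0],[0,0,-1,0],[0,0,-1,0],[0,-0.7,-0.4,0],[0,-0.7,0,0],[0,-0.5,0,0],[0,0,0,0],[0,0,0,0],[0,0,0,0],[0,0,0,0]]]' 1
python3 - <<'E'
from h import *
T=wristT();i=snapshot('wrist');cv2.imwrite('pics/w10.png',i[:,:,::-1])
for st,c in reds(i): print(st,loc(*wfit(st,T,48)[0]))
i=snapshot('scene');cv2.imwrite('pics/sc2.png',i[:,:,::-1])
for st,ce in reds(i): print(st,fitcup('scene',st))
plan(564.5,-295,150,93)
E
```

```text
time: 27.37
tool_pos: [521.2, 77.2, 37.5]
tcp_rot: [-179.5, 1.0, 93.5]
ft_force: [-0.4, -0.6, -0.5]
finger_gap: 51.6
time: 28.2
tool_pos: [518.2, 78.6, 116.1]
tcp_rot: [-178.9, 1.0, 93.5]
ft_force: [-0.6, -0.2, -1.4]
finger_gap: 63.7
time: 29.03
tool_pos: [486.0, 78.2, 207.4]
tcp_rot: [179.8, 1.0, 93.5]
ft_force: [-0.3, 0.5, -0.5]
finger_gap: 85.4
[288, 224, 62, 70, 3234] [-1.86989432e+02  4.73402681e-02]
[341, 281, 59, 73, 3299] [-126.07562174   46.91724206]
[255, 213, 18, 24, 366] (array([ 563.8, -293.5]), array([-0.2, -0.7,  0.2,  0.6]))
[334, 275, 30, 53, 939] (array([542.2,  90.2]), array([  3.8,  11.7,  -3.8, -10.7]))
from [485.9  78.2 207. ] [179.8   1.   93.5] F [-0.1  0.4 -0.4] gap 85.1 t 29.13 rows 20 d [  78.6 -373.2  -57. ] loc [-223.     2.6]
[[-0.94,0.14,0.16,0.01],[-0.94,0.14,0.16,0.01],[-0.94,0.14,0.16,0.01],[-0.94,0.14,0.16,0.01],[-0.94,0.14,0.16,0.01],[-0.94,0.14,0.16,0.01],[-0.94,0.14,0.16,0.01],[-0.94,0.14,0.16,0.01],[-0.94,0.14,0.16,0.01],[-0.94,0.14,0.16,0.01]]
[[-0.94,0.14,0.16,0.01],[-0.94,0.14,0.16,0.01],[-0.94,0.14,0.16,0.01],[-0.94,0.14,0.16,0.01],[-0.94,0.14,0.16,0.01],[-0.94,0.14,0.16,0.01],[-0.94,0.15,0.16,0.01],[-0.94,0.15,0.16,0.01],[-0.94,0.15,0.16,0.01],[-0.94,0.15,0.16,0.01]]
```

View pics/w10.png

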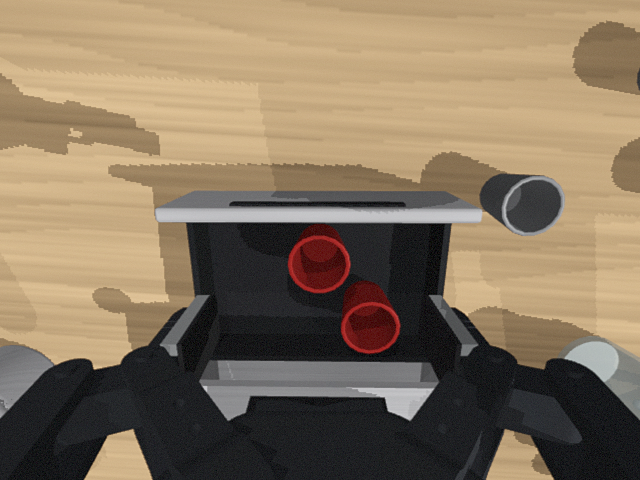

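View pics/sc2.png

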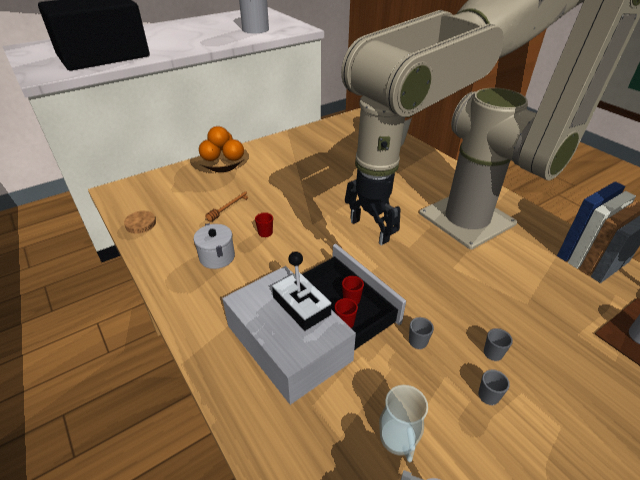

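Two cups stand in the drawer. The third, at scene (264,224), hasn't moved.

```bash
python3 -m pendant '[[[-0.94,0.14,0,0],[-0.94,0.14,0,0],[-0.94,0.14,0,0],[-0.94,0.14,0,0],[-0.94,0.14,0,0],[-0.94,0.14,0,0],[-0.94,0.14,0,0],[-0.94,0.14,0,0],[-0.94,0.14,0,0],[-0.94,0.14,0,0]]]'
python3 - <<'E'
from h import *
print(onplane('scene',[[214,247],[210,217],[245,196]],30).round(0), onplane('side',[[412,338],[401,398],[342,424]],30).round(0))
plan(564.5,-295,150,93)
E
```

```text
time: 29.97
tool_pos: [527.0, -112.2, 204.9]
tcp_rot: [-179.7, 0.8, 93.9]
ft_force: [0.2, -0.2, -0.1]
finger_gap: 85.4
[[ 729. -288.   30.]
 [ 682. -423.   30.]
 [ 543. -463.   30.]] [[ 734. -269.   30.]
 [ 662. -468.   30.]
 [ 525. -525.   30.]]
from [ 527.  -112.2  204.9] [-179.7    0.8   93.9] F [ 0.2 -0.2 -0.1] gap 85.4 t 29.97 rows 10 d [  37.5 -182.8  -54.9] loc [-192.6 -189.8]
[[-0.92,0.13,0.29,0.02],[-0.92,0.13,0.29,0.02],[-0.92,0.13,0.29,0.02],[-0.92,0.13,0.29,0.02],[-0.92,0.13,0.29,0.02],[-0.92,0.13,0.29,0.02],[-0.92,0.14,0.29,0.02],[-0.92,0.14,0.29,0.02],[-0.92,0.14,0.29,0.02],[-0.92,0.14,0.29,0.02]]
```

```bash
python3 -m pendant '[[[-0.92,0.13,0.2,0],[-0.92,0.13,0.2,0],[-0.92,0.13,0.2,0],[-0.92,0.13,0.2,0],[-0.92,0.13,0.2,0],[-0.92,0.13,0.2,0],[-0.92,0.14,0.2,0],[-0.92,0.14,0.2,0],[-0.6,0.1,0.1,0],[0,0,0,0]]]'
python3 -m pendant '[[[0,0,0,0],[0,0,0,0],[0,0,0,0],[0,0,0,0],[0,0,0,0],[0,0,0,0],[0,0,0,0],[0,0,0,0],[0,0,0,0],[0,0,0,0]]]'
python3 - <<'E'
from h import *
T=wristT();i=snapshot('wrist');cv2.imwrite('pics/w11.png',i[:,:,::-1])
for st,c in reds(i): print(st,wfit(st,T))
plan(564.5,-295,50,93)
E
```

```text
time: 30.8
tool_pos: [561.4, -282.2, 163.9]
tcp_rot: [-179.1, 0.5, 93.7]
ft_force: [0.3, 0.7, -0.8]
finger_gap: 85.6
time: 31.63
tool_pos: [562.0, -277.9, 164.5]
tcp_rot: [-179.1, 0.5, 93.9]
ft_force: [0.3, -0.0, 0.9]
finger_gap: 85.4
[262, 195, 69, 72, 3459] (array([ 562.1, -296.3]), array([-1.1, -0.9,  1.1,  0.9]))
from [ 562.  -277.9  164.5] [-179.1    0.5   93.9] F [ 0.5  0.3 -0.9] gap 85.3 t 31.68 rows 6 d [   2.5  -17.1 -114.5] loc [-166.9 -357.1]
[[-0.14,0.03,0.96,0.03],[-0.14,0.03,0.96,0.03],[-0.14,0.03,0.96,0.03],[-0.14,0.03,0.96,0.03],[-0.14,0.03,0.96,0.03],[-0.14,0.03,0.96,0.03]]
```

View pics/w11.png

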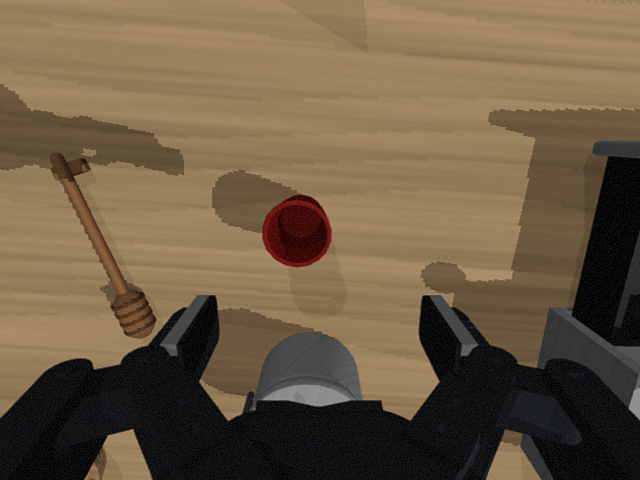

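Cup A is at (297,232), with the dipper on the left and the bowl beyond, both clear. Descending.

```bash
python3 -m pendant '[[[-0.3,0.02,0.4,0],[-0.3,0.02,0.7,0],[-0.2,0,0.8,0],[-0.05,0,0.8,0],[-0.05,0,0.8,0],[-0.05,0,0.8,0],[0,0,0.6,0],[0,0,0,0],[0,0,0,0],[0,0,0,0]]]'
python3 - <<'E'
from h import *
plan(563,-296,18,93)
E
```

```text
time: 32.52
tool_pos: [560.1, -302.2, 53.3]
tcp_rot: [-178.9, 0.3, 93.7]
ft_force: [0.1, -0.8, -0.1]
finger_gap: 85.4
from [ 560.1 -302.2   53.3] [-178.9    0.3   93.7] F [ 0.1 -0.8 -0.1] gap 85.4 t 32.52 rows 2 d [  2.9   6.2 -35.3] loc [-170.2 -381.3]
[[0.15,0.1,0.88,0.08],[0.16,0.1,0.88,0.08]]
```

```bash
python3 -m pendant '[[[0.15,0.08,0.6,0],[0.15,0.08,0.6,0],[0,0.02,0.4,0],[0,0,0.1,0],[0,0,0,0],[0,0,0,0],[0,0,0,0],[0,0,0,0],[0,0,0,0],[0,0,0,0]]]'
python3 - <<'E'
from h import *
plan(563,-296,18,93)
E
```

```text
time: 33.35
tool_pos: [565.9, -296.7, 19.8]
tcp_rot: [-179.2, 0.6, 93.8]
ft_force: [0.1, 0.6, 0.2]
finger_gap: 86.0
from [ 565.9 -296.7   19.8] [-179.2    0.6   93.8] F [0.1 0.6 0.2] gap 86.0 t 33.35 rows 1 d [-2.9  0.7 -1.8] loc [-164.1 -376.2]
[[0.05,-0.14,0.09,0.17]]
```

```bash
python3 -m pendant '[[[0.03,-0.14,0.08,0],[0,0,0,0],[0,0,0,0],[0,0,0,0],[0,0,0,0],[0,0,0,0],[0,0,0,0],[0,0,-0.3,0],[0,0,-0.6,0],[0,0,-0.8,0]]]' -1 40
python3 -m pendant '[[[0,0,-1,0],[0,0,-1,0],[0,0,-1,0],[0,0,-1,0],[0,0,-1,0],[0,0,0,0],[0,0,0,0],[0,0,0,0],[0,0,0,0],[0,0,0,0]]]'
python3 - <<'E'
from h import *
t=w2(-127,-52);plan(*t,150,93.2)
E
```

```text
time: 34.18
tool_pos: [560.4, -294.4, 50.3]
tcp_rot: [-178.9, 0.3, 93.8]
ft_force: [0.9, 1.5, -1.1]
finger_gap: 52.4
time: 35.02
tool_pos: [562.3, -293.7, 161.9]
tcp_rot: [-179.1, 0.5, 93.7]
ft_force: [0.2, -0.8, -1.6]
finger_gap: 52.3
from [ 562.3 -293.7  161.9] [-179.1    0.5   93.7] F [ 0.2 -0.8 -1.6] gap 52.3 t 35.02 rows 17 d [ 22.5 322.7 -11.9] loc [-167.5 -372.9]
[[0.94,0.13,0.03,0.01],[0.94,0.13,0.03,0.01],[0.94,0.13,0.03,0.01],[0.94,0.13,0.03,0.01],[0.94,0.13,0.03,0.01],[0.94,0.13,0.03,0.01],[0.94,0.13,0.03,0.01],[0.94,0.12,0.03,0.01],[0.94,0.12,0.03,0.01],[0.94,0.12,0.03,0.01]]
[[0.94,0.12,0.03,0.01],[0.94,0.12,0.03,0.01],[0.94,0.12,0.03,0.01],[0.94,0.12,0.03,0.01],[0.94,0.12,0.03,0.01],[0.94,0.12,0.03,0.01],[0.94,0.12,0.03,0.01]]
```

```bash
python3 -m pendant '[[[0.94,0.02,-0.02,0],[0.94,0.02,-0.02,0],[0.94,0.02,-0.02,0],[0.94,0.02,-0.02,0],[0.94,0.04,-0.02,0],[0.94,0.04,-0.02,0],[0.94,0.04,-0.02,0],[0.94,0.04,-0.02,0],[0.94,0.04,-0.02,0],[0.94,0.04,-0.02,0]]]'
python3 - <<'E'
from h import *
t=w2(-132,-52);plan(*t,150,93.2)
E
```

```text
time: 35.85
tool_pos: [546.9, -98.9, 147.7]
tcp_rot: [-177.7, -0.1, 93.4]
ft_force: [0.5, 0.5, -1.3]
finger_gap: 51.9
from [546.9 -98.9 147.7] [-1.777e+02 -1.000e-01  9.340e+01] F [ 0.5  0.5 -1.3] gap 51.9 t 35.85 rows 7 d [ 32.9 127.6   2.3] loc [-172.  -177.6]
[[0.9,0.29,-0.03,0.0],[0.9,0.29,-0.03,0.0],[0.9,0.29,-0.03,0.0],[0.9,0.29,-0.03,0.0],[0.9,0.29,-0.03,0.0],[0.9,0.29,-0.03,0.0],[0.9,0.29,-0.03,0.0]]
```

```bash
python3 -m pendant '[[[0.9,0.29,-0.06,0],[0.9,0.29,-0.06,0],[0.9,0.29,-0.06,0],[0.9,0.29,-0.06,0],[0.9,0.29,-0.06,0],[0.8,0.29,-0.06,0],[0.4,0.1,0,0],[0,0,0,0],[0,0,0,0],[0,0,0,0]]]'
python3 - <<'E'
from h import *
T=wristT();cv2.imwrite('pics/w12.png',snapshot('wrist')[:,:,::-1])
t=w2(-129,-52);plan(*t,75,93.2)
E
```

```text
time: 36.68
tool_pos: [568.7, 26.8, 139.3]
tcp_rot: [-176.4, -0.4, 93.6]
ft_force: [0.4, -0.3, -0.9]
finger_gap: 52.5
from [568.6  26.5 139.3] [-176.4   -0.4   93.6] F [ 0.2  1.3 -2.5] gap 52.4 t 36.73 rows 4 d [ 14.2   2.4 -64.3] loc [-143.3  -53.6]
[[0.01,0.23,0.79,0.02],[0.01,0.23,0.79,0.02],[0.01,0.23,0.79,0.02],[0.01,0.23,0.79,0.02]]
```

View pics/w12.png

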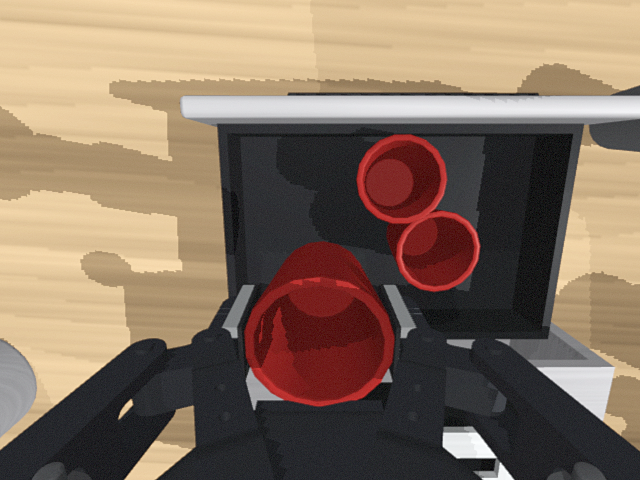

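The third cup is held over free floor, and cups 1 and 2 stand at (438,250) and (402,178). Lowering.

```bash
python3 -m pendant '[[[0,0.3,0.5,0],[0,0.3,0.7,0],[0,0.2,0.7,0],[0,0.15,0.7,0],[0,0.05,0.5,0],[0,0,0,0],[0,0,0,0],[0,0,0,0],[0,0,0,0],[0,0,0,0]]]'
python3 - <<'E'
from h import *
t=w2(-129,-52);plan(*t,38,93.2)
E
```

```text
time: 37.57
tool_pos: [585.8, 22.6, 68.0]
tcp_rot: [-176.3, -0.3, 93.2]
ft_force: [0.5, 0.4, -1.5]
finger_gap: 52.4
from [585.8  22.6  68. ] [-176.3   -0.3   93.2] F [ 0.5  0.4 -1.5] gap 52.4 t 37.57 rows 2 d [ -3.    6.3 -30. ] loc [-126.3  -58.4]
[[0.16,-0.02,0.75,0.0],[0.16,-0.02,0.75,0.0]]
```

```bash
python3 -m pendant '[[[0.15,-0.05,0.5,0],[0.15,-0.05,0.5,0],[0,0,0.3,0],[0,0,0.05,0],[0,0,0,0],[0,0,0,0],[0,0,0,0],[0,0,0,0],[0,0,0,0],[0,0,0,0]]]'
python3 - <<'E'
from h import *
t=w2(-129,-52);plan(*t,38,93.2)
E
```

```text
time: 38.4
tool_pos: [582.8, 29.5, 40.8]
tcp_rot: [-176.5, -0.3, 93.2]
ft_force: [0.2, -0.4, -1.3]
finger_gap: 52.1
from [582.8  29.5  40.8] [-176.5   -0.3   93.2] F [ 0.2 -0.4 -1.3] gap 52.1 t 38.4 rows 1 d [-0.  -0.6 -2.8] loc [-128.9  -51.4]
[[-0.03,0.01,0.14,0.0]]
```

```bash
python3 -m pendant '[[[0,0,0.1,0],[0,0,0.08,0],[0,0,0,0],[0,0,0,0],[0,0,0,0],[0,0,0,0],[0,0,0,0],[0,0,0,0],[0,0,0,0],[0,0,0,0]]]'
python3 -m pendant '[[[0,0,0,0],[0,0,0,0],[0,0,0,0],[0,0,0,0],[0,0,0,0],[0,0,-0.3,0],[0,0,-0.6,0],[0,0,-1,0],[0,0,-1,0],[0,0,-1,0]]]' 0.5
python3 -m pendant '[[[0,0,-1,0],[0,0,-1,0],[0,-0.3,-1,0],[0,-0.7,-0.4,0],[0,-0.7,0,0],[0,-0.7,0,0],[0,-0.7,0,0],[0,-0.5,0,0],[0,0,0,0],[0,0,0,0]]]'
python3 - <<'E'
from h import *
T=wristT();i=snapshot('wrist');cv2.imwrite('pics/w13.png',i[:,:,::-1])
for st,c in reds(i): print(st,loc(*wfit(st,T,48)[0]),wfit(st,T,48)[1])
i=snapshot('scene');cv2.imwrite('pics/sc3.png',i[:,:,::-1])
plan(*w2(-275,0),200,93.2)
E
```

```text
time: 39.23
tool_pos: [584.5, 29.5, 39.3]
tcp_rot: [-176.8, -0.3, 93.2]
ft_force: [-0.2, 0.1, 0.1]
finger_gap: 52.1
time: 40.07
tool_pos: [585.2, 29.4, 117.1]
tcp_rot: [-176.2, -0.3, 93.2]
ft_force: [0.1, -0.0, 0.4]
finger_gap: 64.2
time: 40.9
tool_pos: [521.9, 24.8, 214.8]
tcp_rot: [-177.7, -0.2, 93.2]
ft_force: [0.6, -0.6, 0.0]
finger_gap: 63.6
[345, 196, 88, 107, 5377] [-168.34782128    9.22014475] [ 13.1  20.6 -11.  -19.5]
[292, 254, 59, 70, 3087] [-128.72182019  -50.48705781] [-0.7  0.   0.7  0. ]
from [522.3  24.8 214.4] [-177.6   -0.2   93.2] F [ 0.2  0.4 -0.5] gap 63.9 t 41.0 rows 6 d [-88.1  47.8 -14.4] loc [-189.7  -52.7]
[[0.44,-0.71,0.15,0.0],[0.44,-0.71,0.15,0.0],[0.44,-0.71,0.15,0.0],[0.44,-0.71,0.15,0.0],[0.44,-0.71,0.15,0.0],[0.44,-0.71,0.15,0.0]]
```

View pics/w13.png

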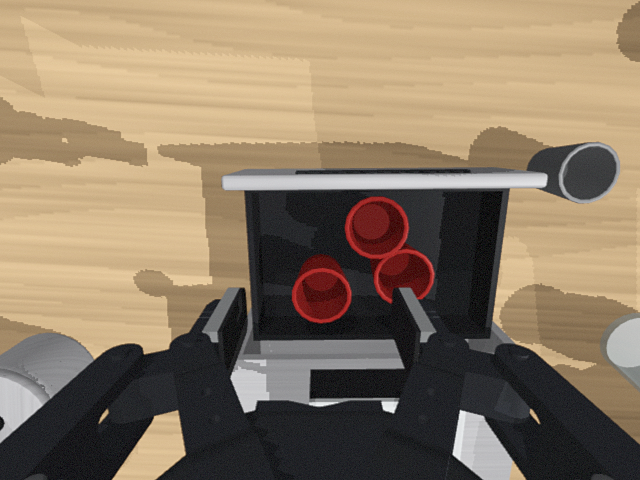

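View pics/sc3.png

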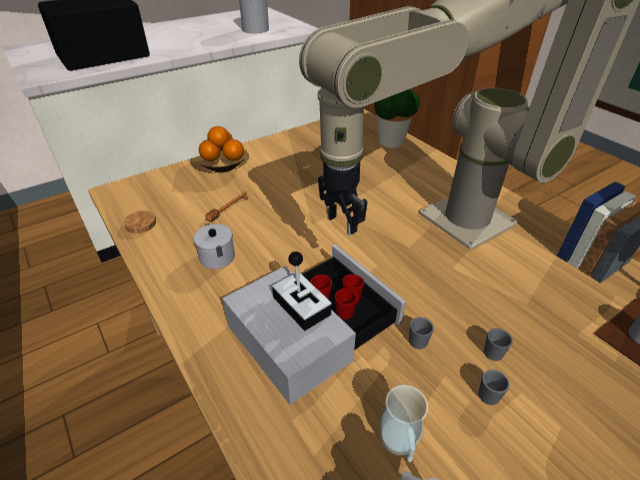

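All three cups stand on the floor of the drawer. Next I'll go in front of the panel with the fingers shut, offset to +y and held high so the gripper body clears the gate and knob.

```bash
python3 - <<'E'
from h import *
i=snapshot('side');cv2.imwrite('pics/sd3.png',i[:,:,::-1]);print([r[0] for r in reds(i)],[r[0] for r in reds(snapshot('scene'))])
plan(*w2(-280,40),200,93.2)
E
python3 -m pendant '[[[0.6,-0.6,0.1,0],[0.6,-0.6,0.1,0],[0.6,-0.6,0.1,0],[0.6,-0.6,0.1,0],[0.6,-0.6,0.1,0],[0.6,-0.6,0.1,0],[0.6,-0.6,0.1,0],[0.2,-0.2,0,0],[0,0,0,0],[0,0,0,0]]]' -1
python3 - <<'E'
from h import *
plan(*w2(-280,40),80,93.2)
E
```

```text
[[303, 247, 44, 35, 1036]] [[310, 274, 22, 25, 335], [334, 274, 30, 46, 912]]
from [522.1  24.8 213.5] [-177.6   -0.2   93.2] F [ 0.  -0.6  0.6] gap 64.5 t 41.1 rows 7 d [-95.2  87.5 -13.5] loc [-189.9  -52.6]
[[0.66,-0.64,0.13,0.0],[0.66,-0.64,0.13,0.0],[0.66,-0.64,0.13,0.0],[0.66,-0.64,0.13,0.0],[0.66,-0.64,0.13,0.0],[0.66,-0.64,0.13,0.0],[0.66,-0.64,0.13,0.0]]
time: 41.93
tool_pos: [427.6, 110.6, 200.2]
tcp_rot: [-177.2, -0.2, 93.1]
ft_force: [-0.1, -0.3, -0.7]
finger_gap: -0.5
from [427.6 110.6 200.2] [-177.2   -0.2   93.1] F [-0.1 -0.3 -0.7] gap -0.5 t 41.93 rows 7 d [  -0.7    1.7 -120.2] loc [-279.4   38.2]
[[0.01,0.04,0.86,0.0],[0.01,0.04,0.86,0.0],[0.01,0.04,0.86,0.0],[0.01,0.04,0.86,0.0],[0.01,0.04,0.86,0.0],[0.01,0.04,0.86,0.0],[0.01,0.04,0.86,0.0]]
```

View pics/sd3.png

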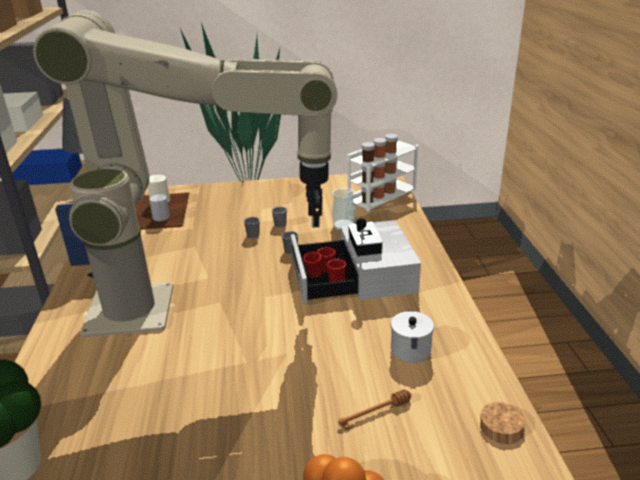

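The side view shows all three cups upright in the drawer and no other red cup on the sideboard.

```bash
python3 -m pendant '[[[0,0.04,0.8,0],[0,0.04,0.8,0],[0,0.04,0.8,0],[0,0.04,0.8,0],[0,0.04,0.8,0],[0,0.04,0.8,0],[0,0.04,0.6,0],[0,0,0,0],[0,0,0,0],[0,0,0,0]]]'
python3 - <<'E'
from h import *
plan(*w2(-255,40),78,93.2)
E
```

```text
time: 42.77
tool_pos: [437.2, 105.3, 90.0]
tcp_rot: [-177.5, -0.0, 92.8]
ft_force: [-0.2, -0.7, 0.5]
finger_gap: -0.3
from [437.2 105.3  90. ] [-177.5   -0.    92.8] F [-0.2 -0.7  0.5] gap -0.3 t 42.77 rows 2 d [ 14.7   8.4 -12. ] loc [-270.2   32.4]
[[0.19,0.39,0.28,-0.04],[0.19,0.39,0.28,-0.04]]
```

```bash
python3 -m pendant '[[[0.15,0.1,0.3,0],[0.15,0.1,0.3,0],[0,0.3,0,0],[0,0.3,0,0],[0,0.3,0,0],[0,0.3,0,0],[0,0.3,0,0],[0,0.3,0,0],[0,0.3,0,0],[0,0.3,0,0]]]'
python3 - <<'E'
from h import *
plan(*w2(-105,40),78,93.2)
E
```

```text
time: 43.6
tool_pos: [495.7, 115.1, 78.5]
tcp_rot: [-177.8, -0.1, 92.9]
ft_force: [-2.1, 0.7, 1.7]
finger_gap: -0.3
from [495.7 115.1  78.5] [-1.778e+02 -1.000e-01  9.290e+01] F [-2.1  0.7  1.7] gap -0.3 t 43.6 rows 6 d [105.9   6.9  -0.5] loc [-211.1   39. ]
[[0.01,0.88,-0.03,-0.01],[0.01,0.88,-0.03,-0.01],[0.01,0.88,-0.03,-0.01],[0.01,0.88,-0.03,-0.01],[0.01,0.88,-0.03,-0.01],[0.01,0.88,-0.03,-0.01]]
```

```bash
python3 -m pendant '[[[0.01,0.3,-0.02,0],[0.01,0.3,-0.02,0],[0.01,0.3,-0.02,0],[0.01,0.3,-0.02,0],[0.01,0.3,-0.02,0],[0,0.3,-0.02,0],[0,0.3,-0.02,0],[0,0.3,-0.02,0],[0,0.25,-0.02,0],[0,0.2,-0.02,0]]]'
python3 - <<'E'
from h import *
cv2.imwrite('pics/w14.png',snapshot('wrist')[:,:,::-1])
plan(*w2(-105,40),78,93.2)
E
```

```text
time: 44.43
tool_pos: [558.3, 119.0, 78.7]
tcp_rot: [-177.6, -0.1, 92.9]
ft_force: [-1.4, 0.3, -2.3]
finger_gap: 0.1
from [559.2 119.   79. ] [-1.777e+02 -1.000e-01  9.280e+01] F [-0.  -0.  -0.4] gap -0.3 t 44.48 rows 3 d [42.5  3.1 -1. ] loc [-147.6   39.3]
[[0.02,0.71,-0.01,-0.03],[0.02,0.71,-0.01,-0.03],[0.01,0.71,-0.01,-0.03]]
```

View pics/w14.png

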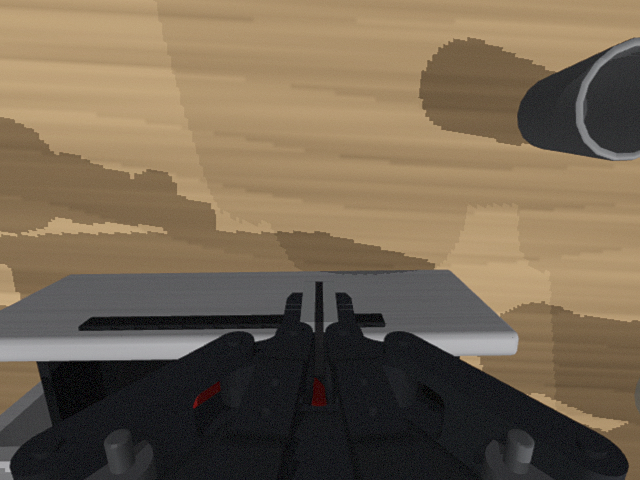

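Pushing works: the fingers are on the panel's outer face. About 40 mm remains, so I'll slow down.

```bash
python3 -m pendant '[[[0,0.25,-0.01,0],[0,0.25,-0.01,0],[0,0.25,-0.01,0],[0,0.25,-0.01,0],[0,0.2,-0.01,0],[0,0.2,-0.01,0],[0,0.15,-0.01,0],[0,0.15,0,0],[0,0.1,0,0],[0,0,0,0]]]'
python3 - <<'E'
from h import *
plan(*w2(-105,40),78,93.2)
E
```

```text
time: 45.32
tool_pos: [599.3, 121.3, 79.1]
tcp_rot: [-177.7, -0.1, 92.9]
ft_force: [-1.4, 0.7, -0.2]
finger_gap: 0.1
from [599.3 121.3  79.1] [-1.777e+02 -1.000e-01  9.290e+01] F [-1.4  0.7 -0.2] gap 0.1 t 45.32 rows 1 d [ 2.4  0.7 -1.1] loc [-107.4   39.4]
[[0.03,0.12,0.05,-0.07]]
```

```bash
python3 -m pendant '[[[0,0.12,0,0],[0,0.12,0,0],[0,0.12,0,0],[0,0.12,0,0],[0,0.12,0,0],[0,0,0,0],[0,0,0,0],[0,0,0,0],[0,0,0,0],[0,0,0,0]]]'
python3 - <<'E'
from h import *
plan(*w2(-105,40),78,93.2)
cv2.imwrite('pics/w15.png',snapshot('wrist')[:,:,::-1])
i=snapshot('side');crop(i,300,200,440,320,5,'pics/s15.png')
for lx in (-93,-81): print(proj('side',[np.r_[w2(lx,-128),91]]).round(1))
E
```

```text
time: 46.15
tool_pos: [601.7, 121.4, 79.4]
tcp_rot: [-176.4, -0.0, 92.9]
ft_force: [-2.6, 0.4, 1.5]
finger_gap: 0.1
from [601.7 121.4  79.4] [-176.4   -0.    92.9] F [-2.6  0.4  1.5] gap 0.1 t 46.15 rows 1 d [-0.1  0.6 -1.4] loc [-104.9   39.4]
[[0.03,0.0,0.07,-0.06]]
[[353.7 272.4]]
[[358. 272.]]
```

View pics/w15.png

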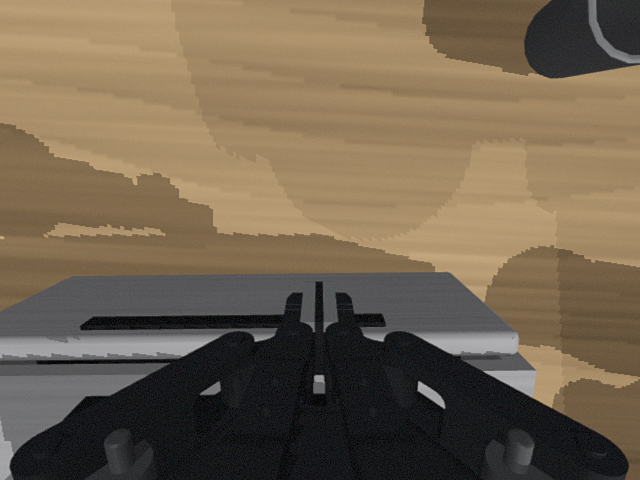

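View pics/s15.png

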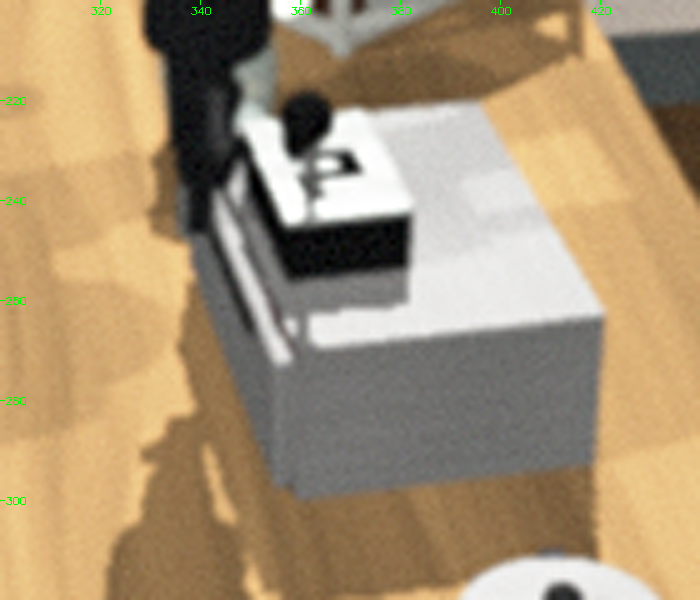

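```bash
python3 -m pendant '[[[0,0.25,0,0],[0,0.25,0,0],[0,0.25,0,0],[0,0.25,0,0],[0,0,0,0],[0,0,0,0],[0,0,0,0],[0,0,0,0],[0,0,0,0],[0,0,0,0]]]'
python3 - <<'E'
from h import *
plan(*w2(-105,40),78,93.2)
T=wristT();i=snapshot('wrist');crop(i,380,300,560,400,4,'pics/w16.png');np.save('T.npy',T)
E
```

```text
time: 47.08
tool_pos: [601.3, 121.4, 80.0]
tcp_rot: [-173.6, 0.2, 93.0]
ft_force: [-3.6, -0.6, 1.6]
finger_gap: -0.0
from [601.3 121.4  80. ] [-173.6    0.2   93. ] F [-3.6 -0.6  1.6] gap -0.0 t 47.08 rows 1 d [ 0.4  0.7 -2. ] loc [-105.4   39.3]
[[0.04,0.03,0.1,-0.04]]
```

View pics/w16.png

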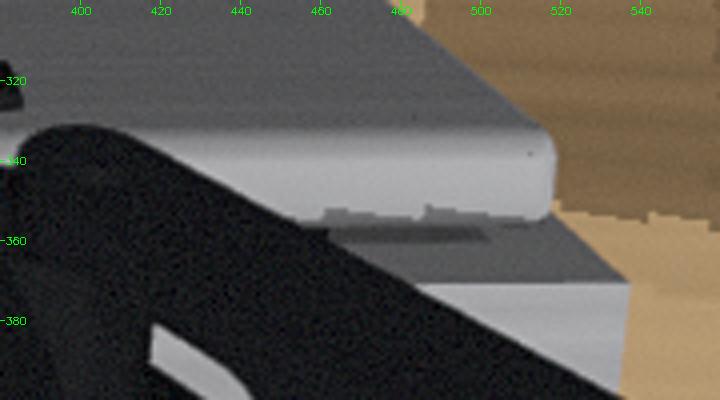

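The drawer is against its stop: the TCP no longer advances and the panel's inner edge meets the steel front. I'll retreat, rise and locate the knob.

```bash
python3 -m pendant '[[[0,-0.5,0,0],[0,-0.8,0,0],[0,-0.8,-0.5,0],[0,-0.6,-1,0],[0,-0.4,-1,0],[0,0,-1,0],[0,0,-1,0],[0,0,-1,0],[0,0,-1,0],[0,0,-1,0]]]' 1
python3 -m pendant '[[[0,-0.5,-0.5,0],[0,-0.5,-0.5,0],[0,-0.5,-0.5,0],[0,0,0,0],[0,0,0,0],[0,0,0,0],[0,0,0,0],[0,0,0,0],[0,0,0,0],[0,0,0,0]]]'
python3 - <<'E'
from h import *
print(sense()['joint_pos'].round(1))
plan(*w2(-57,-52),240,93.2)
T=wristT();i=snapshot('wrist');cv2.imwrite('pics/w17.png',i[:,:,::-1]);np.save('T.npy',T)
i=snapshot('scene');cv2.imwrite('pics/sc17.png',i[:,:,::-1]);crop(i,210,230,410,380,4,'pics/sc17c.png')
i=snapshot('side');crop(i,300,180,440,300,5,'pics/sd17c.png')
E
```

```text
time: 47.97
tool_pos: [554.4, 118.3, 236.1]
tcp_rot: [-173.7, 0.2, 93.0]
ft_force: [-0.0, -0.5, -0.7]
finger_gap: 85.1
time: 48.8
tool_pos: [533.7, 116.8, 274.5]
tcp_rot: [-174.6, 0.2, 92.9]
ft_force: [0.5, -0.4, 0.0]
finger_gap: 85.4
[  6.8   3.7  85.    0.2  96.7 -86. ]
from [533.7 116.8 274.5] [-174.6    0.2   92.9] F [ 0.5 -0.4  0. ] gap 85.4 t 48.8 rows 8 d [121.  -83.9 -34.5] loc [-173.1   38.6]
[[-0.56,0.75,0.15,-0.01],[-0.56,0.75,0.15,-0.01],[-0.56,0.75,0.15,-0.01],[-0.56,0.74,0.15,-0.01],[-0.56,0.74,0.15,-0.01],[-0.56,0.74,0.15,-0.01],[-0.56,0.74,0.15,-0.01],[-0.56,0.74,0.15,-0.01]]
```

View pics/w17.png

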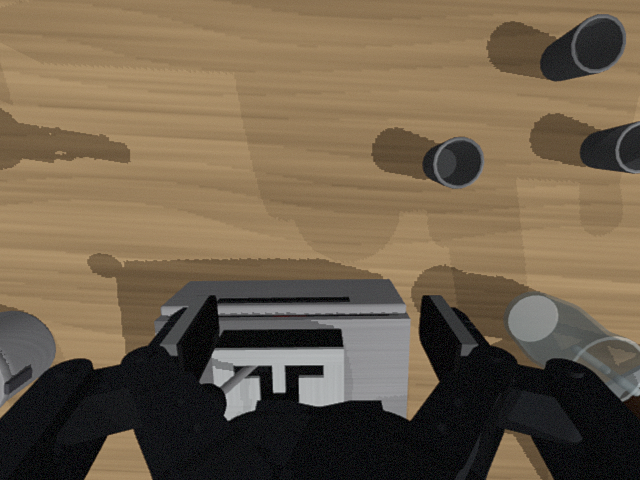

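View pics/sc17c.png

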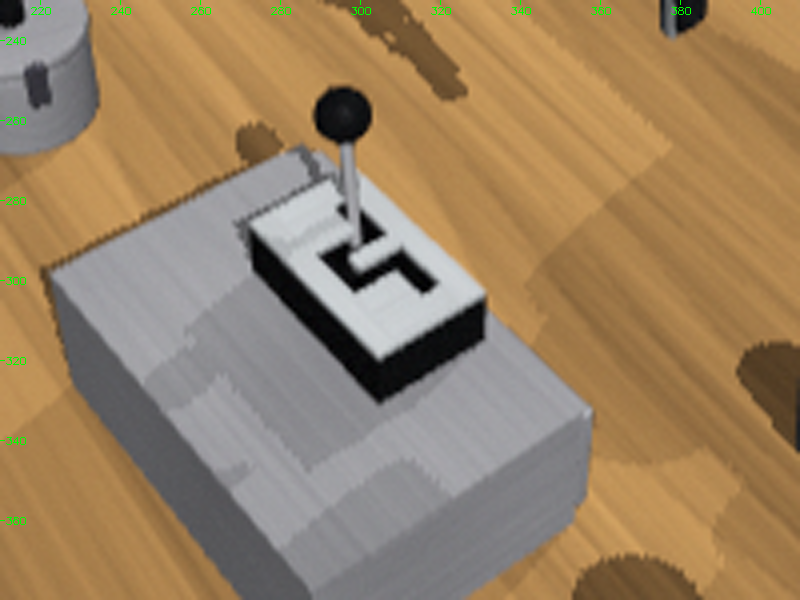

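View pics/sd17c.png

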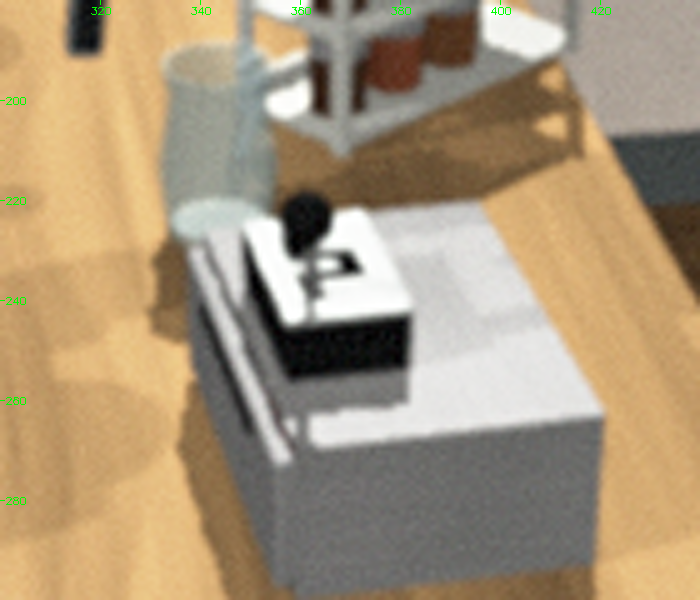

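The drawer is shut. Knob centre: scene (295.8,258.8), side (361.3,224). I'll fit the lever angles and the gate from both views.

```bash
cat >> h.py <<'E'
def knobw(a,b,g):
    q=w2(g[0]+165*np.sin(b),g[1]+165*np.cos(b)*np.sin(a));return np.r_[q,40+165*np.cos(b)*np.cos(a)]
E
python3 - <<'E'
from h import *
sc,sd=np.array([295.75,258.75]),np.array([361.3,223.7])
f=lambda P:np.r_[proj('scene',P)[0]-sc,proj('side',P)[0]-sd]
r=least_squares(f,[650,30,200]);print('tri',r.x.round(1),r.fun.round(1),loc(*r.x[:2]).round(1))
for gy in (0,3.6):
    f=lambda p:np.r_[proj('scene',knobw(p[0],p[1],(-33,gy)))[0]-sc,proj('side',knobw(p[0],p[1],(-33,gy)))[0]-sd]
    r=least_squares(f,[-.3,-.14]);print(gy,r.x.round(3),r.fun.round(1),knobw(*r.x,(-33,gy)).round(1))
# gate slot points on plate z=140 (scene): lane ends
for uv in [(295,283),(318,301),(291,293.5),(299,304)]:
    p=onplane('scene',[uv],140)[0];print(uv,loc(*p[:2]).round(1))
E
```

```text
tri [655.8  37.3 195.5] [-0.2  0.1 -0.3 -0.1] [-55.6 -47.7]
0 [-0.297 -0.138] [-0.3 -0.2 -0.3 -0.3] [655.8  37.1 196.3]
3.6 [-0.319 -0.138] [-0.2  0.2 -0.3 -0. ] [655.8  37.4 195.2]
(295, 283) [-42.2 -33.8]
(318, 301) [-50.5  39.6]
(291, 293.5) [-17.1 -13.3]
(299, 304) [-13.4  21.8]
```

```bash
cat >> h.py <<'E'
def gplan(gx,gy,gz,yaw=None,nmin=1):
    # target for the grasp point
    s=sense();e=np.array(s['tcp_rot']);y=e[2] if yaw is None else yaw
    # tool z direction is unchanged by turning about tool z
    z=R.from_euler('xyz',e,degrees=True).as_matrix()[:,2]
    g=np.array(s['tool_pos'])-18.7*z;print('grasp at',g.round(1),'loc',loc(*g[:2]).round(1),'toolz',z.round(3),'want',np.round([gx,gy,gz],1),'diff',(np.array([gx,gy,gz])-g).round(1))
    plan(*(np.array([gx,gy,gz])+18.7*z),yaw,nmin)
E
python3 - <<'E'
from h import *
gplan(655.8,37.3,280,3.2)
E
```

```text
grasp at [535.5 117.  293.4] loc [-171.4   38.6] toolz [-0.094 -0.008 -0.996] want [655.8  37.3 280. ] diff [120.3 -79.7 -13.4]
from [533.7 116.8 274.8] [-174.6    0.2   92.9] F [-0.9 -0.3  0.3] gap 85.4 t 48.95 rows 20 d [120.3 -79.7 -13.4] loc [-173.1   38.6]
[[-0.21,0.29,0.01,0.98],[-0.19,0.31,0.01,0.98],[-0.17,0.32,0.0,0.98],[-0.14,0.33,0.0,0.98],[-0.11,0.34,0.0,0.98],[-0.09,0.35,0.0,0.98],[-0.06,0.36,0.0,0.98],[-0.03,0.36,0.0,0.98],[0.0,0.36,0.0,0.98],[0.02,0.36,0.0,0.98]]
[[0.05,0.36,0.0,0.98],[0.08,0.35,0.0,0.98],[0.11,0.35,0.0,0.98],[0.13,0.34,0.0,0.98],[0.16,0.32,0.0,0.98],[0.19,0.31,0.0,0.98],[0.21,0.3,0.0,0.98],[0.23,0.28,0.01,0.98],[0.25,0.26,0.01,0.98],[0.27,0.24,0.01,0.98]]
```

```bash
python3 -m pendant '[[[-0.2,0.29,0,0.98],[-0.19,0.31,0,0.98],[-0.17,0.32,0,0.98],[-0.14,0.33,0,0.98],[-0.11,0.34,0,0.98],[-0.09,0.35,0,0.98],[-0.06,0.36,0,0.98],[-0.03,0.36,0,0.98],[0,0.36,0,0.98],[0.02,0.36,0,0.98]]]' 1
python3 - <<'E'
from h import *
gplan(655.8,37.3,280,3.2)
E
```

```text
time: 49.78
tool_pos: [595.1, 75.9, 268.9]
tcp_rot: [-176.4, 4.1, 46.2]
ft_force: [-0.1, -0.5, 0.9]
finger_gap: 85.1
grasp at [596.9  76.1 287.5] loc [-112.3   -5.7] toolz [-0.094 -0.008 -0.996] want [655.8  37.3 280. ] diff [ 58.9 -38.8  -7.5]
from [595.1  75.9 268.9] [-176.4    4.1   46.2] F [-0.1 -0.5  0.9] gap 85.1 t 49.78 rows 10 d [ 58.9 -38.8  -7.5] loc [-114.1   -5.7]
[[0.07,0.35,0.01,0.94],[0.09,0.34,0.01,0.94],[0.12,0.33,0.01,0.94],[0.14,0.32,0.01,0.94],[0.17,0.31,0.01,0.94],[0.19,0.3,0.01,0.94],[0.21,0.29,0.0,0.94],[0.23,0.27,0.0,0.94],[0.25,0.25,0.0,0.94],[0.27,0.23,0.0,0.94]]
```

```bash
python3 -m pendant '[[[0.07,0.35,0,0.94],[0.09,0.34,0,0.94],[0.12,0.33,0,0.94],[0.14,0.32,0,0.94],[0.17,0.31,0,0.94],[0.19,0.3,0,0.94],[0.21,0.29,0,0.94],[0.23,0.27,0,0.94],[0.25,0.25,0,0.94],[0.27,0.23,0,0.94]]]'
python3 -m pendant '[[[0,0,0,0],[0,0,0,0],[0,0,0,0],[0,0,0,0],[0,0,0,0],[0,0,0,0],[0,0,0,0],[0,0,0,0],[0,0,0,0],[0,0,0,0]]]'
python3 - <<'E'
from h import *
gplan(655.8,37.3,225,3.2)
T=wristT();i=snapshot('wrist');cv2.imwrite('pics/w18.png',i[:,:,::-1]);np.save('T.npy',T)
print(wproj([[655.8,37.3,196]],T))
E
```

```text
time: 50.62
tool_pos: [656.5, 34.1, 261.9]
tcp_rot: [179.6, 5.5, 0.8]
ft_force: [-0.1, -0.1, 0.1]
finger_gap: 85.3
time: 51.45
tool_pos: [655.9, 34.7, 261.5]
tcp_rot: [179.7, 5.6, 1.2]
ft_force: [-0.5, 1.0, -0.3]
finger_gap: 85.4
grasp at [657.8  34.8 280.1] loc [-53.8 -50.3] toolz [-0.097 -0.008 -0.995] want [655.8  37.3 225. ] diff [ -2.    2.5 -55.1]
from [655.9  34.7 261.5] [179.7   5.6   1.2] F [-0.5  1.  -0.3] gap 85.4 t 51.45 rows 3 d [ -2.    2.5 -55.1] loc [-55.7 -50.3]
[[0.06,-0.05,0.92,-0.15],[0.06,-0.05,0.92,-0.15],[0.06,-0.05,0.92,-0.15]]
[[328.76439488 246.64707288]]
```

View pics/w18.png

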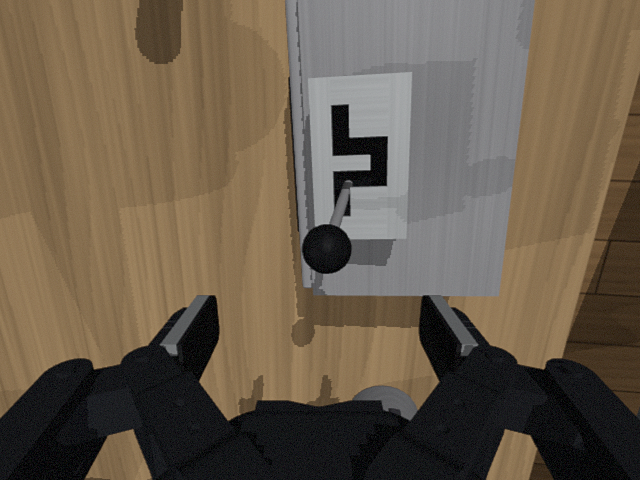

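The wrist view shows the knob at (327,248), within 2 px of the prediction, and the zigzag slot above it. I'll use the plate corners to refine the gate.

Run:
```python
from h import *
T=np.load('T.npy')
for n,uv in dict(nl=(308.5,79),fl=(412,72),fr=(407,240)).items():
    p=wplane(uv,140,T)[0];print(n,p.round(1),loc(*p[:2]).round(1))
for n,uv in dict(lastend=(340.5,105),c2a=(333,137),c2in=(388,137),c1a=(387,186),c1b=(335,171),firstend=(343,215)).items():
    p=wplane(uv,140,T)[0];print(n,loc(*p[:2]).round(1))
print(wplane((327,248.5),196,T)[0].round(1))
# plate corners side/scene weighting
```

```text
nl [634.5 142.3 140. ] [-71.   58.3]
fl [705.8 147.2 140. ] [ 0.4 59.3]
fr [714.   26.7 140. ] [  1.8 -61.5]
lastend [-48.8  40.2]
c2a [-54.6  18.3]
c2in [-14.7  17. ]
c1a [-14.6 -18.6]
c1b [-53.7  -6.4]
firstend [-48.1 -40.7]
[654.7  36.  196. ]
```

```bash
python3 -m pendant '[[[0.05,-0.05,0.7,-0.15],[0.05,-0.05,0.7,-0.15],[0.05,-0.05,0.7,-0.15],[0,0,0.6,0],[0,0,0.4,0],[0,0,0,0],[0,0,0,0],[0,0,0,0],[0,0,0,0],[0,0,0,0]]]'
python3 - <<'E'
from h import *
gplan(655.3,36.8,196,3.2)
E
```

```text
time: 52.33
tool_pos: [651.1, 37.6, 190.4]
tcp_rot: [179.9, 5.8, 3.5]
ft_force: [0.0, 0.1, -0.4]
finger_gap: 85.6
grasp at [652.9  37.7 209. ] loc [-58.5 -47.1] toolz [-0.1   -0.007 -0.995] want [655.3  36.8 196. ] diff [  2.4  -0.9 -13. ]
from [651.1  37.6 190.4] [179.9   5.8   3.5] F [ 0.   0.1 -0.4] gap 85.6 t 52.33 rows 1 d [  2.4  -0.9 -13. ] loc [-60.4 -47.1]
[[0.18,0.05,0.64,0.06]]
```

```bash
python3 -m pendant '[[[0.08,0.02,0.35,0],[0.08,0.02,0.3,0],[0,0,0,0],[0,0,0,0],[0,0,0,0],[0,0,0,0],[0,0,0,0],[0,0,0,0],[0,0,0,0],[0,0,0,0]]]'
python3 - <<'E'
from h import *
gplan(655.3,36.8,196,3.2)
E
```

```text
time: 53.17
tool_pos: [654.9, 36.6, 178.5]
tcp_rot: [179.9, 5.5, 3.4]
ft_force: [-0.6, -0.4, 0.2]
finger_gap: 85.5
grasp at [656.7  36.8 197.2] loc [-54.8 -48.2] toolz [-0.096 -0.008 -0.995] want [655.3  36.8 196. ] diff [-1.4  0.  -1.2]
from [654.9  36.6 178.5] [179.9   5.5   3.4] F [-0.6 -0.4  0.2] gap 85.5 t 53.17 rows 1 d [-1.4  0.  -1.2] loc [-56.6 -48.3]
[[-0.06,-0.01,0.06,0.05]]
```

```bash
python3 -m pendant '[[[-0.05,0,0.04,0],[0,0,0,0],[0,0,0,0],[0,0,0,0],[0,0,0,0],[0,0,0,0],[0,0,0,0],[0,0,0,0],[0,0,0,0],[0,0,0,0]]]' -1 20
cat >> h.py <<'E'
G=(-34.,1.)
def lev():
    s=sense();z=R.from_euler('xyz',s['tcp_rot'],degrees=True).as_matrix()[:,2];g=np.array(s['tool_pos'])-18.7*z
    l=loc(*g[:2])-G;b=np.arcsin(l[0]/165);a=np.arctan2(l[1],g[2]-40)
    print('grip loc rel gate',l.round(1),'z',g[2].round(1),'a',a.round(3),'b',b.round(3),'radius',np.linalg.norm([*l,g[2]-40]).round(1),'F',s['ft_force'].round(1),'gap',round(s['finger_gap'],1),'rot',s['tcp_rot'].round(1))
def goto(a,b):
    p=knobw(a,b,G);gplan(*p)
E
python3 - <<'E'
from h import *
lev(); goto(-0.12,-0.14)
E
```

```text
time: 54.0
tool_pos: [653.7, 36.6, 178.2]
tcp_rot: [179.9, 5.5, 3.4]
ft_force: [-0.7, -0.3, 0.3]
finger_gap: 30.7
grip loc rel gate [-22.  -49.3] z 196.8 a -0.304 b -0.134 radius 165.8 F [-0.7 -0.3  0.3] gap 30.7 rot [179.9   5.5   3.4]
grasp at [655.5  36.7 196.8] loc [-56.  -48.3] toolz [-0.095 -0.008 -0.995] want [652.8  66.3 202.2] diff [-2.7 29.6  5.4]
from [653.7  36.6 178.2] [179.9   5.5   3.4] F [-0.7 -0.3  0.3] gap 30.7 t 54.0 rows 2 d [-2.7 29.6  5.4] loc [-57.8 -48.3]
[[-0.04,-0.74,-0.13,0.0],[-0.04,-0.74,-0.13,0.0]]
```

Knob gripped: gap 30.7 mm, radius 165.8 mm (nominal 165). Lane 1 to the first crossing:

```bash
python3 -m pendant '[[[0,-0.25,-0.05,0],[0,-0.25,-0.05,0],[0,-0.25,-0.05,0],[0,-0.25,-0.05,0],[0,-0.2,-0.04,0],[0,0,0,0],[0,0,0,0],[0,0,0,0],[0,0,0,0],[0,0,0,0]]]'
python3 - <<'E'
from h import *
lev(); goto(-0.12,-0.14)
T=wristT();cv2.imwrite('pics/w19.png',snapshot('wrist')[:,:,::-1])
E
```

```text
time: 54.83
tool_pos: [652.5, 62.8, 184.0]
tcp_rot: [179.8, 5.5, 3.4]
ft_force: [-1.3, -0.7, 1.0]
finger_gap: 30.1
grip loc rel gate [-21.7 -23. ] z 202.6 a -0.14 b -0.132 radius 165.6 F [-1.3 -0.7  1. ] gap 30.1 rot [179.8   5.5   3.4]
grasp at [654.3  62.9 202.6] loc [-55.7 -22. ] toolz [-0.095 -0.009 -0.995] want [652.8  66.3 202.2] diff [-1.5  3.3 -0.4]
from [652.5  62.8 184. ] [179.8   5.5   3.4] F [-1.3 -0.7  1. ] gap 30.1 t 54.83 rows 1 d [-1.5  3.3 -0.4] loc [-57.5 -22.1]
[[-0.06,-0.17,0.02,0.0]]
```

View pics/w19.png

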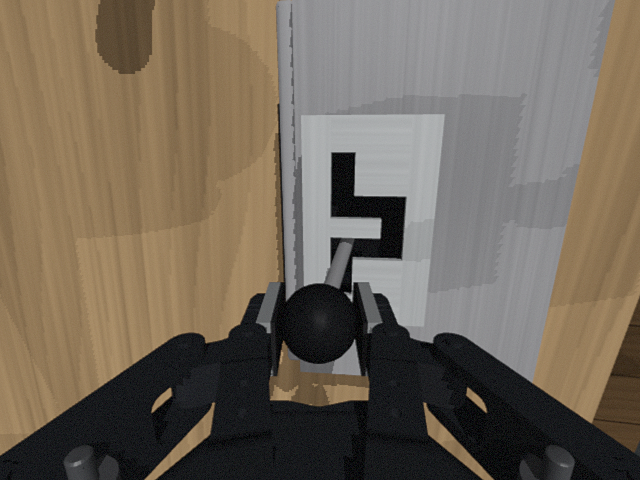

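The stem sits at the first crossing, around (345,243). Now pushing across to the far lane.

```bash
python3 -m pendant '[[[0,-0.1,0,0],[0.15,-0.05,0,0],[0.2,0,0,0],[0.2,0,0,0],[0.2,0,0,0],[0,0,0,0],[0,0,0,0],[0,0,0,0],[0,0,0,0],[0,0,0,0]]]'
python3 - <<'E'
from h import *
lev(); goto(-0.12,0.14)
E
```

```text
time: 55.72
tool_pos: [668.7, 66.5, 184.9]
tcp_rot: [179.8, 5.5, 3.4]
ft_force: [-1.7, -1.3, 4.7]
finger_gap: 30.6
grip loc rel gate [ -5.4 -20.1] z 203.5 a -0.123 b -0.033 radius 164.8 F [-1.7 -1.3  4.7] gap 30.6 rot [179.8   5.5   3.4]
grasp at [670.5  66.7 203.5] loc [-39.4 -19.1] toolz [-0.096 -0.009 -0.995] want [698.8  68.9 202.2] diff [28.3  2.2 -1.3]
from [668.7  66.5 184.9] [179.8   5.5   3.4] F [-1.7 -1.3  4.7] gap 30.6 t 55.72 rows 2 d [28.3  2.2 -1.3] loc [-41.2 -19.2]
[[0.71,-0.01,-0.04,0.0],[0.71,-0.01,-0.04,0.0]]
```

```bash
python3 -m pendant '[[[0.2,0,-0.03,0],[0.2,-0.02,-0.03,0],[0.2,-0.02,-0.02,0],[0.2,0,0,0],[0.2,0,0,0],[0.2,0,0,0],[0.15,0,0,0],[0,0,0,0],[0,0,0,0],[0,0,0,0]]]'
python3 - <<'E'
from h import *
lev(); goto(0.12,0.14)
T=wristT();cv2.imwrite('pics/w20.png',snapshot('wrist')[:,:,::-1])
E
```

```text
time: 56.55
tool_pos: [697.4, 69.4, 182.1]
tcp_rot: [179.8, 5.6, 3.4]
ft_force: [-2.5, -1.3, 2.3]
finger_gap: 30.9
grip loc rel gate [ 23.6 -18.9] z 200.7 a -0.117 b 0.143 radius 163.5 F [-2.5 -1.3  2.3] gap 30.9 rot [179.8   5.6   3.4]
grasp at [699.3  69.5 200.7] loc [-10.4 -17.9] toolz [-0.098 -0.009 -0.995] want [696.6 107.9 202.2] diff [-2.7 38.4  1.5]
from [697.4  69.4 182.1] [179.8   5.6   3.4] F [-2.5 -1.3  2.3] gap 30.9 t 56.55 rows 2 d [-2.7 38.4  1.5] loc [-12.3 -18. ]
[[-0.01,-0.96,-0.04,0.0],[-0.01,-0.96,-0.04,0.0]]
```

View pics/w20.png

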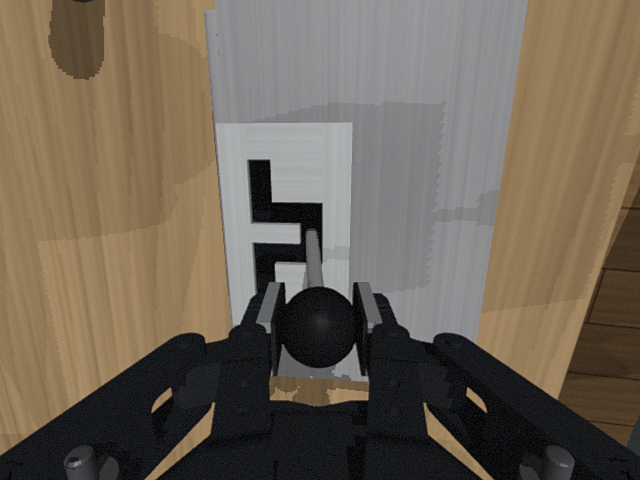

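The stem is in the far lane at (313,240), b≈0.14. Along the middle lane:

```bash
python3 -m pendant '[[[0,-0.25,-0.03,0],[0,-0.25,-0.03,0],[0,-0.25,-0.02,0],[0,-0.25,0,0],[0,-0.25,0,0],[0,-0.25,0,0],[0,-0.25,0,0],[0,-0.1,0,0],[0,0,0,0],[0,0,0,0]]]'
python3 - <<'E'
from h import *
lev(); goto(0.12,0.14)
T=wristT();cv2.imwrite('pics/w21.png',snapshot('wrist')[:,:,::-1])
E
```

```text
time: 57.43
tool_pos: [695.0, 111.3, 182.1]
tcp_rot: [179.8, 5.6, 3.5]
ft_force: [-0.8, -1.6, 0.2]
finger_gap: 30.2
grip loc rel gate [23.4 23.1] z 200.7 a 0.143 b 0.143 radius 164.0 F [-0.8 -1.6  0.2] gap 30.2 rot [179.8   5.6   3.5]
grasp at [696.8 111.5 200.7] loc [-10.6  24.1] toolz [-0.097 -0.009 -0.995] want [696.6 107.9 202.2] diff [-0.2 -3.6  1.5]
from [695.  111.3 182.1] [179.8   5.6   3.5] F [-0.8 -1.6  0.2] gap 30.2 t 57.43 rows 1 d [-0.2 -3.6  1.5] loc [-12.4  24. ]
[[-0.03,0.18,-0.07,0.0]]
```

View pics/w21.png

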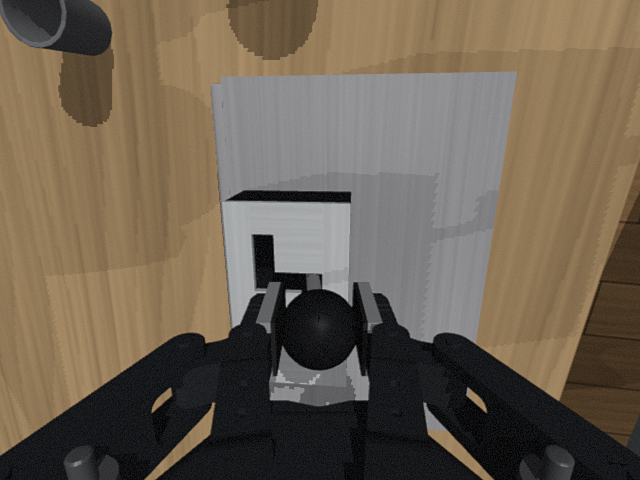

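Near the end of the middle lane, a≈0.14, which is within play. Back 2 mm, then cross back to the near side.

```bash
python3 -m pendant '[[[0,0.1,0,0],[-0.15,0.03,-0.02,0],[-0.2,0,-0.02,0],[-0.2,0,-0.02,0],[-0.2,0,-0.02,0],[-0.2,0,-0.02,0],[0,0,0,0],[0,0,0,0],[0,0,0,0],[0,0,0,0]]]'
python3 - <<'E'
from h import *
lev(); goto(0.12,-0.14)
E
```

```text
time: 58.32
tool_pos: [675.3, 107.0, 186.0]
tcp_rot: [179.9, 5.4, 3.4]
ft_force: [3.1, 0.4, -2.2]
finger_gap: 30.6
grip loc rel gate [ 3.5 19.9] z 204.6 a 0.12 b 0.021 radius 165.9 F [ 3.1  0.4 -2.2] gap 30.6 rot [179.9   5.4   3.4]
grasp at [677.1 107.1 204.6] loc [-30.5  20.9] toolz [-0.094 -0.007 -0.996] want [650.6 105.3 202.2] diff [-26.4  -1.8  -2.4]
from [675.3 107.  186. ] [179.9   5.4   3.4] F [ 3.1  0.4 -2.2] gap 30.6 t 58.32 rows 2 d [-26.4  -1.8  -2.4] loc [-32.3  20.8]
[[-0.65,0.01,0.12,0.0],[-0.65,0.01,0.12,0.0]]
```

```bash
python3 -m pendant '[[[-0.2,0,0.04,0],[-0.2,0,0.04,0],[-0.2,0,0.04,0],[-0.2,0,0.04,0],[-0.2,0,0.04,0],[-0.2,0,0.04,0],[-0.1,0,0,0],[0,0,0,0],[0,0,0,0],[0,0,0,0]]]'
python3 - <<'E'
from h import *
lev(); goto(0.34,-0.14)
T=wristT();cv2.imwrite('pics/w22.png',snapshot('wrist')[:,:,::-1])
E
```

```text
time: 59.15
tool_pos: [647.8, 105.3, 186.0]
tcp_rot: [179.9, 5.1, 3.4]
ft_force: [2.7, 0.4, -0.8]
finger_gap: 30.2
grip loc rel gate [-24.2  19.7] z 204.7 a 0.119 b -0.147 radius 167.6 F [ 2.7  0.4 -0.8] gap 30.2 rot [179.9   5.1   3.4]
grasp at [649.4 105.4 204.7] loc [-58.2  20.7] toolz [-0.089 -0.007 -0.996] want [648.7 140.2 194. ] diff [ -0.8  34.8 -10.6]
from [647.8 105.3 186. ] [179.9   5.1   3.4] F [ 2.7  0.4 -0.8] gap 30.2 t 59.15 rows 2 d [ -0.8  34.8 -10.6] loc [-59.9  20.7]
[[0.06,-0.87,0.26,0.0],[0.06,-0.87,0.26,0.0]]
```

View pics/w22.png

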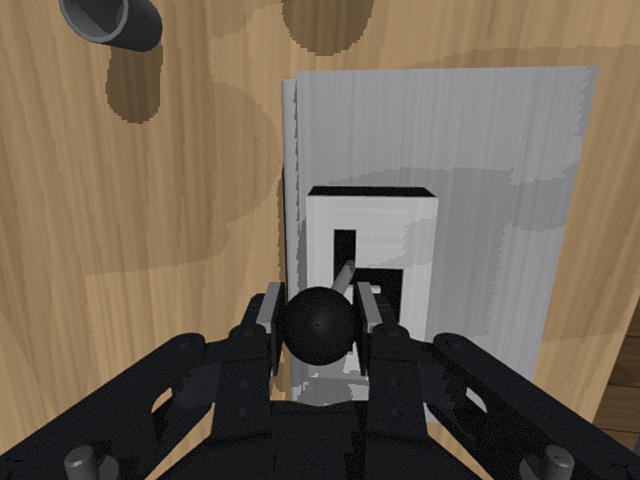

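The stem lines up with the last lane (slot at x 335–355). Final run:

```bash
python3 -m pendant '[[[0.01,-0.25,0.05,0],[0.01,-0.25,0.06,0],[0.01,-0.25,0.07,0],[0,-0.25,0.07,0],[0,-0.25,0.08,0],[0,-0.25,0.08,0],[0,0,0.03,0],[0,0,0,0],[0,0,0,0],[0,0,0,0]]]'
python3 - <<'E'
from h import *
lev(); goto(0.34,-0.14)
T=wristT();cv2.imwrite('pics/w23.png',snapshot('wrist')[:,:,::-1])
E
```

```text
time: 60.03
tool_pos: [644.7, 140.3, 177.4]
tcp_rot: [179.9, 5.2, 3.5]
ft_force: [0.3, -0.6, 1.7]
finger_gap: 30.6
grip loc rel gate [-25.3  54.9] z 196.0 a 0.338 b -0.154 radius 167.3 F [ 0.3 -0.6  1.7] gap 30.6 rot [179.9   5.2   3.5]
grasp at [646.4 140.5 196. ] loc [-59.3  55.9] toolz [-0.091 -0.007 -0.996] want [648.7 140.2 194. ] diff [ 2.2 -0.2 -2. ]
from [644.7 140.3 177.4] [179.9   5.2   3.5] F [ 0.3 -0.6  1.7] gap 30.6 t 60.03 rows 1 d [ 2.2 -0.2 -2. ] loc [-61.   55.8]
[[0.12,0.02,0.09,0.0]]
```

View pics/w23.png

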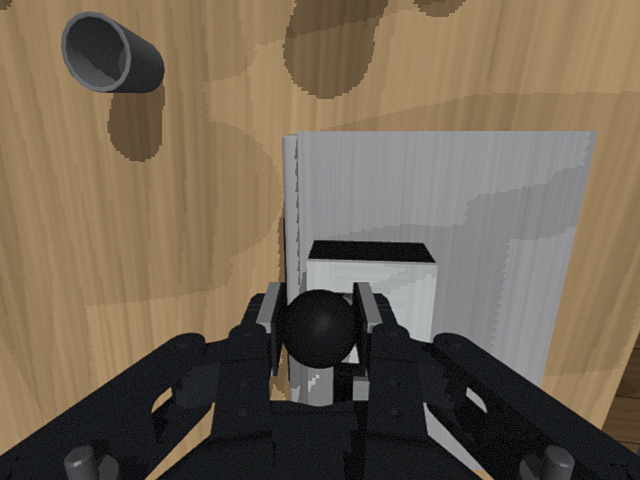

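```bash
python3 -m pendant '[[[0.03,-0.15,0.05,0],[0.03,-0.15,0.05,0],[0,-0.15,0.05,0],[0,0,0,0],[0,0,0,0],[0,0,0,0],[0,0,0,0],[0,0,0,0],[0,0,0,0],[0,0,0,0]]]'
python3 - <<'E'
from h import *
lev()
E
```

```text
time: 60.92
tool_pos: [645.0, 147.0, 174.8]
tcp_rot: [179.6, 5.3, 3.4]
ft_force: [-0.7, -1.3, 3.3]
finger_gap: 30.6
grip loc rel gate [-24.6  61.6] z 193.5 a 0.382 b -0.15 radius 167.2 F [-0.7 -1.3  3.3] gap 30.6 rot [179.6   5.3   3.4]
```

At the end stop, estimated a ≥ 0.35. Let go and rise.

```bash
python3 -m pendant '[[[0,0,0,0],[0,0,0,0],[0,0,0,0],[0,0,0,0],[0,0,0,0],[0,0,0,0],[0,0,0,0],[0,0,0,0],[0,0,0,0],[0,0,0,0]]]' 1
python3 -m pendant '[[[0,0,-0.3,0],[0,0,-0.6,0],[0,0,-1,0],[0,0,-1,0],[0,0,-1,0],[0,0,-1,0],[0,-0.3,-0.6,0],[0,-0.6,0,0],[0,-0.6,0,0],[0,0,0,0]]]'
python3 -m pendant '[[[-0.6,-0.8,-0.2,0],[-0.6,-0.8,-0.2,0],[-0.6,-0.8,-0.2,0],[-0.6,-0.8,-0.2,0],[-0.6,-0.8,-0.2,0],[0,0,0,0],[0,0,0,0],[0,0,0,0],[0,0,0,0],[0,0,0,0]]]'
python3 - <<'E'
from h import *
i=snapshot('scene');cv2.imwrite('pics/sc24.png',i[:,:,::-1]);crop(i,210,230,410,380,4,'pics/sc24c.png')
i=snapshot('side');cv2.imwrite('pics/sd24.png',i[:,:,::-1]);crop(i,300,180,440,300,5,'pics/sd24c.png')
E
```

```text
time: 61.75
tool_pos: [643.5, 148.1, 171.2]
tcp_rot: [179.7, 5.6, 3.4]
ft_force: [-0.6, -0.3, -0.6]
finger_gap: 85.4
time: 62.58
tool_pos: [653.3, 180.8, 293.9]
tcp_rot: [179.8, 5.3, 3.3]
ft_force: [0.1, 0.1, -0.4]
finger_gap: 85.3
time: 63.42
tool_pos: [584.0, 261.7, 307.7]
tcp_rot: [179.5, 6.3, 3.5]
ft_force: [-0.1, 0.7, 0.5]
finger_gap: 85.7
```

View pics/sc24c.png

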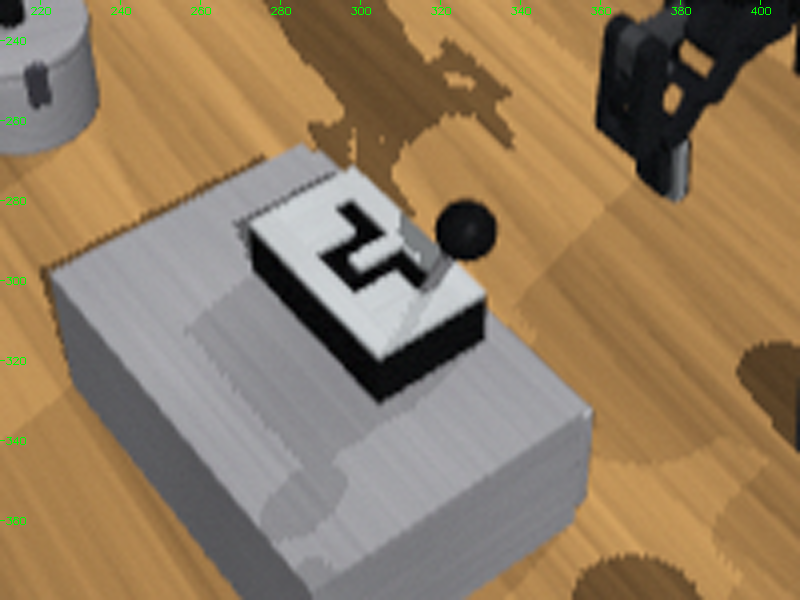

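View pics/sd24c.png

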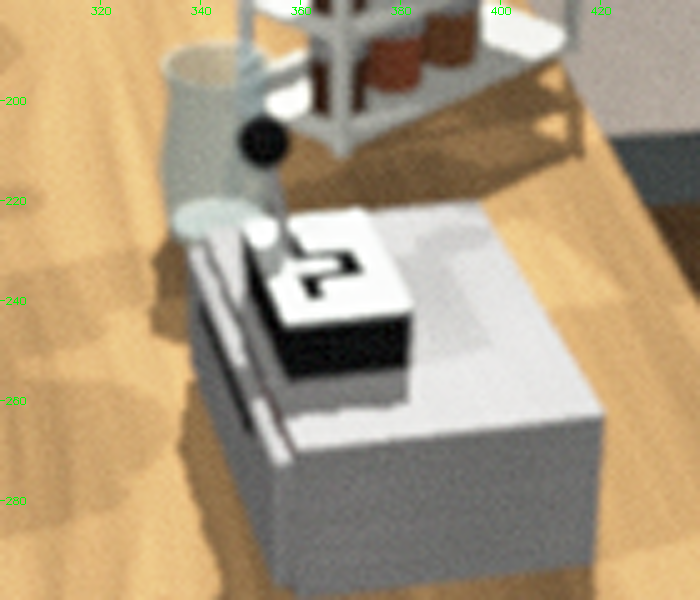

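View pics/sd24.png

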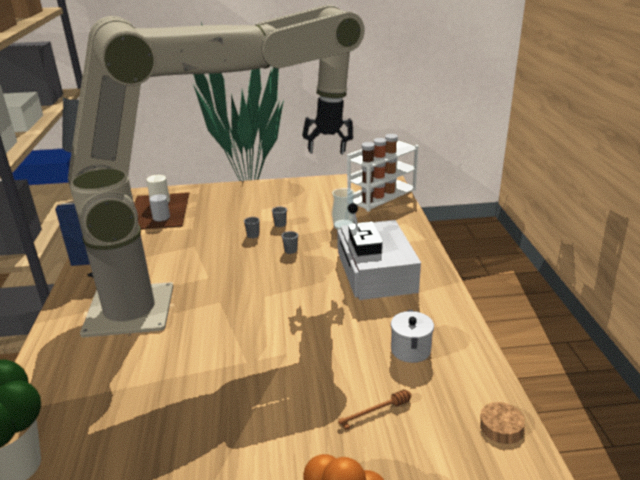

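Lever at the far end of the last lane, knob at scene (326.5,287.5) and side (352.8,208). I'll check the angles from these and hand in.

Run:
```python
from h import *
sc,sd=np.array([326.5,287.5]),np.array([352.8,208.])
for g in ((-33,0),(-34,1),(-33,3.6)):
    f=lambda p:np.r_[proj('scene',knobw(p[0],p[1],g))[0]-sc,proj('side',knobw(p[0],p[1],g))[0]-sd]
    r=least_squares(f,[.3,-.14]);print(g,r.x.round(3),r.fun.round(1))
print(sense()['qd'].round(2),sense()['time'])
```

```text
(-33, 0) [ 0.365 -0.149] [-0.2  0.1 -0.3 -0. ]
(-34, 1) [ 0.36  -0.142] [-0.2  0.1 -0.3 -0.2]
(-33, 3.6) [ 0.346 -0.147] [-0.1  0.  -0.3 -0.5]
[ 0.02 -0.22 -0.25  0.21  0.    0.07] 63.5167
```

Run:
```python
from h import *
print(hand_in())
```

```text
the job is handed in; nothing more can be done
None
```

I put all three red cups in the warmer, shut the drawer, moved the lever along the whole slot to the far end of the last lane, and let go. I handed the job in at about 63.5 s; hand-in gave no verdict.

**Cups and drawer:** I pulled the drawer fully open and stood the cups on its floor, and pictures showed all three upright before closing. I then pushed the drawer slowly to its stop. Afterwards the fingertips no longer advanced against the panel, and the pictures showed it shut. The cups could not be seen once the drawer was shut, so I did not check them again after that.

**Lever:** The final camera fit gave lever_along about 0.35–0.36 rad and lever_across about -0.14 to -0.15 rad. The arm was clear of everything.

**Other objects:** I did not touch the grey cups, sugar bowl, milk jug, honey dipper or spice rack. They looked unmoved in the last pictures, though I did not measure them.

**Disagreements:** The gate's centre differed by about 3 mm between camera views. While I held the knob, the gripper's own position implied 0.38 rad along the gate. That is past the 0.36 rad hard stop, so the camera value is the more plausible one. Pushing the drawer against its stop left the tool tilted by about 6°, which did no harm afterwards.

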